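# Fill the nut mill and hold its safety key switch on

### The arm

A 6-joint arm with a two-finger parallel gripper is mounted at the origin on the work surface. World frame = base frame: x ahead of the robot, y to its left, z up, the work surface at z = 0. Lengths are in mm, angles in rad, forces in N, time in s.
With the tool pointing down it reaches from about 350 to 775 mm from the base axis. Payload 7.3 kg.
Tool frame: the origin (TCP) lies at the very end of the fingers, on their centre line; the grasp point (between the pads) lies 19 mm behind it; x points along the fingers, z is the direction in which the jaws open and shut, and the axes are right-handed (so a half turn about x gives the same grasp; the last joint's range is limited). The gripper opens to 92 mm and grips with 3 to 60 N. Pads are 19 mm wide; open, the fingers measure 130 mm over their backs; the gripper's body (75 mm by 190 mm) begins 47 mm behind the grasp point.
Start: joints at [1.091, 0.342, 1.524, -0, 1.275, -0.146], TCP at [171.996, 496.049, 203.941] pointing down, gripper open.
Joint ranges: [-2.53, 2.53], [-0.77, 2.02], [0.04, 2.7], [-1, 4.14], [0.28, 2.66], [-3.11, 3.11]. Speed limits (rad/s): [2.57, 2.57, 3.14, 3.14, 3.14, 3.14].

### API

Orientations are given as [roll, pitch, yaw] about the fixed x, y, z axes, in that order (R = Rz(yaw) Ry(pitch) Rx(roll)).
In Python, from plant import * gives the robot as it stands.
- The arm moves only by the tool carry_out, never from a script. Its argument "rows" is a list of rows, each a list of 4 numbers: the shift along the world's x, y, z in mm, then the turn about the world's z in degrees. In form: [[x, y, z, twist], ...]. A call has 1 to 20 rows; each row is the pose to reach, as a shift and turn from the pose measured when the call began; what a row does not reach only later rows make up. A row lasts 1/12 s, in which the tool goes at most 41.7 mm and 7.16 degrees, less where a joint would pass 70% of its speed; a pose out of reach is approached as far as the arm can. A call with a gripper value outside its range is refused whole. "hand" is the finger opening in mm, from 0 to 91.8, set as the call begins (left out, the last holds). The fingers move at their own pace and stop on an object; the grip force is fixed at half the most. Time passes only in rows, so rows that repeat a pose let the fingers close. It gives the time, the measured TCP pose, the force and the opening at its end, in the units of the state.
- get_obs(): the state, without advancing time (a new reading comes with each control period).
- capture(name): name is "side" or "top"; returns the picture (480x640x3 uint8, red, green, blue); there is no depth.
- camera_info(name): a dict with "camera_matrix" (3x3 intrinsics, pixels), "pose" (4x4, takes a point from camera to world coordinates). Camera axes: x right, y down, z forward; pixel columns grow to the right and rows downward; lengths in mm; the calibration is good to about 2 mm. A picture is of the moment at which its call begins. camera_info takes no time and is no camera call.
- close_job(): hands the job in, once; it reports no verdict.
The state is a dict: "time": time; "joint_positions": joint angles; "dq": joint speeds; "tau": joint torques, N m; "tool_pos": TCP position; "tcp_rot": TCP orientation; "contact_force": force on the tool from outside, world axes, zero at the start; "moment": the same for the moment, N m; "grip_width": finger opening in mm.
Only numpy, scipy, OpenCV 4.12 (cv2) and the standard library are available. Lean on these libraries where they do the work, as an engineer would, in place of code of your own. Each camera call takes 0.05 s, during which the arm holds its last target. There are 200 camera calls.

### The job

Tip the four hazelnuts out of the eight-sided metal beaker into the nut mill's clear hopper and stand the empty beaker upright on the worktop. Then take the red key from its wooden stand, push it fully home in the mill's brass lock cylinder, wiggling it past the sticky pins, and turn it a quarter turn clockwise to the stop. The switch springs back if let go, so finish while still gripping the key and holding it turned; leave the spice jar, onion and mug where they are.

Things in the scene. Friction and masses are not known exactly. Their poses are not given: they have to be found in the camera images.
- beaker: upright eight-sided aluminium beaker (regular octagon), open top, no handle: 64 mm across opposite flats, one flat facing along its x, each flat 26 mm wide; 90 mm high, wall 3 mm, floor 4 mm, 0.16 kg. Grip it across two opposite flats. Starts with four loose hazelnuts in one layer on its floor. Origin at the centre of its underside, z towards its mouth
- beaker_mid (a point): centre of the beaker on its axis, 45 mm above its underside and 45 mm below its rim; z axis towards the mouth
- nut0_center (a point): centre of a hazelnut, a brown ball 18 mm in diameter, 10 g; starts in the beaker
- nut1_center (a point): centre of a hazelnut, a brown ball 18 mm in diameter, 10 g; starts in the beaker
- nut2_center (a point): centre of a hazelnut, a brown ball 18 mm in diameter, 10 g; starts in the beaker
- nut3_center (a point): centre of a hazelnut, a brown ball 18 mm in diameter, 10 g; starts in the beaker
- hopper (a point): centre of the mouth of the mill's hopper, level with its green-edged rim (160 mm above the worktop). The hopper is a clear square box, inside 130 x 130 mm and 55 mm deep, walls 5 mm, sides along this point's x and y. The mill is a fixed white box 180 (x) x 300 (y) x 100 mm high; its centre lies 75 mm along -y from here and the lock cylinder 160 mm along -y
- key_bow (a point): centre of the key's red plastic bow (its grip): 34 mm wide along x, 10 mm thick along y, 36 mm high along z; pinch it across the 10 mm. The steel blade points along -z from the bow's underside (18 mm below here): 16 mm wide along x, 6 mm thick along y, 28 mm long, its last 8 mm tapering to 9 x 2.4 mm. 0.05 kg. Turned by pi about z it fits as well
- key_tip (a point): tip of the key's blade, 46 mm below the centre of the bow along the key's -z
- stand: fixed wooden key stand, 60 x 50 mm, 36 mm high, with an upright slot that holds the key's blade 1.5 mm free all round; the bow's underside rests on its top, so the key is lifted straight up. Origin at the centre of its underside; the bow's width lies along its x
- keyway (a point): centre of the keyway's mouth on the top face of the brass lock cylinder (46 mm diameter face, 106 mm above the worktop), z up; it turns with the cylinder. The slot is 18 mm along x and 7.6 mm along y and deeper than the blade. Fully home, the key bow's underside lies on the face, the bow's centre 18 mm above this point
- pins (a point): point on the keyway's axis between its two sticky pins, 14.5 mm below the mouth. The round-ended pins stick 3 to 4 mm into the slot from its two broad sides, 10 mm (on the +y side) and 19 mm (-y side) deep; each takes about 5 N to push back and then stays back. A straight push of 15 N may jam on one: back off 2 mm, shift or twist the key a little (1 to 2 mm, 0.05 rad), push again
- cylinder (a joint): angle of the lock cylinder in rad: 0 at rest, grows clockwise as seen from above, stop at 1.571 (quarter turn). A spring (0.02 N m at rest, 0.08 N m at the stop) turns it back when let go. The key has about 0.1 rad of play in the slot, so turn the hand a little further than the cylinder has to go
- spice_jar: bystander: grey jar with green cap, 48 mm diameter, 100 mm high; origin under its centre
- onion: bystander: red onion, 74 mm across, 68 mm high; origin under its centre
- mug: bystander: blue mug, 76 mm diameter, 90 mm high, handle along its y; origin under its centre
Not all that is in view belongs to the job. Leave any purple look-alike of the beaker alone. There is more than one size of the part that bears key_bow; the job needs the smaller.

How it is judged:
By the outcome, as a careful person would: the job done as asked, in the order asked, and still so for the second after the job is handed in, while the arm keeps its last pose, push and grip.
It also fails if it takes over 72 s, if anything falls off the work surface, if the arm or the gripper's body presses on something with over 40 N, if the wrist force passes 120 N, or if a joint passes its speed limit or range.

## Working session

There is one attempt and no reset: what is moved stays moved. The work goes in short steps, Python scripts to look and compute and a tool call to move; the robot and the scene stay as the last step left them, time stands still between calls to the robot, and variables do not carry over. Pictures are saved under pics/ and viewed, about 8 in all and at most 12, crops included, and the job is handed in when it is done.

Besides the shell and the picture viewer there is one more tool, called after "Request:" by a JSON object that holds its "op" and its "data". carry_out: Moves the arm, as the interface text tells. Its arguments: {"type":"object","properties":{"rows":{"type":"array"},"hand":{"type":"number"}},"required":["rows"]}

```bash
mkdir -p pics; cat > h.py <<'E'
from plant import *
import numpy as np, cv2
def save(im,n): cv2.imwrite('pics/'+n,im[:,:,::-1])
def ray(c,u,v):
    i=camera_info(c);K=np.array(i['camera_matrix']);T=np.array(i['pose'])
    d=T[:3,:3]@np.linalg.solve(K,[u,v,1]);return T[:3,3],d
def atz(c,u,v,z):
    o,d=ray(c,u,v);return (o+d*(z-o[2])/d[2]).round(1)
def proj(c,p):
    i=camera_info(c);K=np.array(i['camera_matrix']);T=np.linalg.inv(np.array(i['pose']))
    q=K@(T[:3,:3]@np.array(p,float)+T[:3,3]);return (q[:2]/q[2]).round(1)
E
python3 - <<'E'
from h import *
for c in('top','side'):
    im=capture(c);np.save(c+'0.npy',im);save(im,c+'0.png');print(c,camera_info(c))
print(get_obs())
E
```

```text
top {'camera_matrix': array([[584.00515758,   0.        , 327.12332853],
       [  0.        , 584.00515758, 239.92748435],
       [  0.        ,   0.        ,   1.        ]]), 'pose': array([[-1.99462047e-03, -9.97379336e-01,  7.23220680e-02,
         4.26484561e+02],
       [-9.99975714e-01,  2.47230905e-03,  6.51610139e-03,
        -1.10085639e+01],
       [-6.67782738e-03, -7.23073144e-02, -9.97360045e-01,
         1.60578517e+03],
       [ 0.00000000e+00,  0.00000000e+00,  0.00000000e+00,
         1.00000000e+00]])}
side {'camera_matrix': array([[463.54930617,   0.        , 324.27482209],
       [  0.        , 463.54930617, 240.58147698],
       [  0.        ,   0.        ,   1.        ]]), 'pose': array([[ 9.05262718e-01, -2.55812126e-01,  3.39204315e-01,
         1.70627423e+02],
       [-4.24547210e-01, -5.74933933e-01,  6.99435944e-01,
        -7.29275250e+02],
       [ 1.60958755e-02, -7.77181529e-01, -6.29070579e-01,
         7.48255262e+02],
       [ 0.00000000e+00,  0.00000000e+00,  0.00000000e+00,
         1.00000000e+00]])}
{'time': 0.1, 'joint_positions': array([ 1.09103525e+00,  3.42663639e-01,  1.52491001e+00, -1.90544887e-06,
        1.27541508e+00, -1.45992734e-01]), 'dq': array([-1.38215297e-03, -3.08984365e-03, -3.83205442e-03,  5.17627646e-05,
        4.38647713e-04,  4.61693106e-04]), 'tau': array([ 1.92683998e-03, -4.32004023e+01, -2.44693047e+01,  7.17846723e-02,
        5.27271582e-02, -1.05455713e-04]), 'tool_pos': array([171.78498323, 495.68235424, 203.31299864]), 'tcp_rot': array([ 2.99690512,  1.56940025, -2.04925165]), 'contact_force': array([ 0.91617665, -1.05934318, -0.32641993]), 'moment': array([-0.0203347 , -0.0328194 , -0.04103101]), 'grip_width': 91.55697665173996}
```

View pics/top0.png

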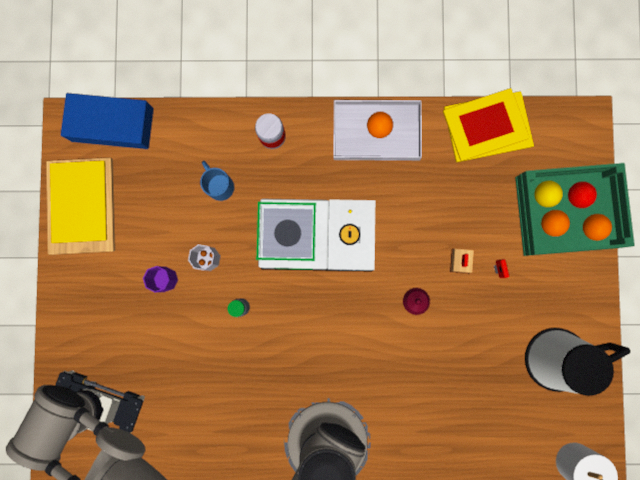

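View pics/side0.png

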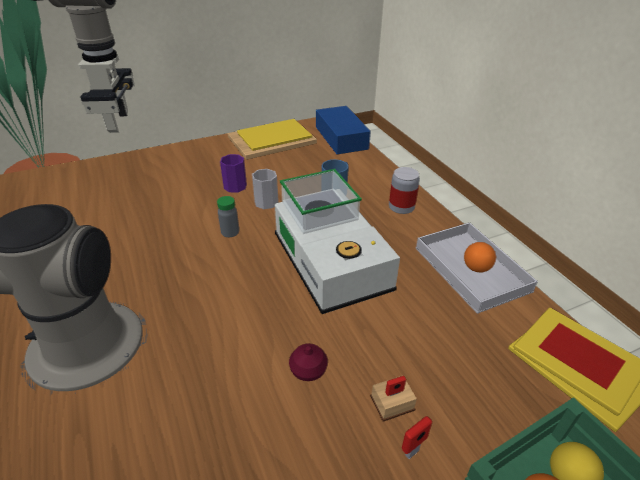

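The top view shows the aluminium beaker with nuts at (204,257), the purple look-alike at (160,279), the hopper at (287,232) and the lock at (350,234). There are two red keys: one in the stand at (463,260) and one loose or standing at (503,268). The side view shows the same keys at (396,385) and (417,435). Next is a close crop of the candidates.

```bash
python3 - <<'E'
from h import *
t=np.load('top0.npy');s=np.load('side0.npy')
def crop(im,u,v,w,h,k): 
    return cv2.resize(im[v:v+h,u:u+w],None,fx=k,fy=k,interpolation=cv2.INTER_CUBIC)
# each 400x300 tile
A=crop(t,180,232,50,50,6);B=crop(t,440,240,80,50,6)[:, :480]
C=crop(t,325,210,50,50,6);D=crop(s,360,365,80,100,3);E=crop(s,325,230,50,50,4)
out=np.zeros((600,790,3),np.uint8)
out[:300,:300]=A;out[:300,305:785]=B;out[300:,:300]=C;out[300:,305:545]=D;out[300:500,550:750]=E
save(out,'c1.png')
E
```

```text
(no output)
```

View pics/c1.png

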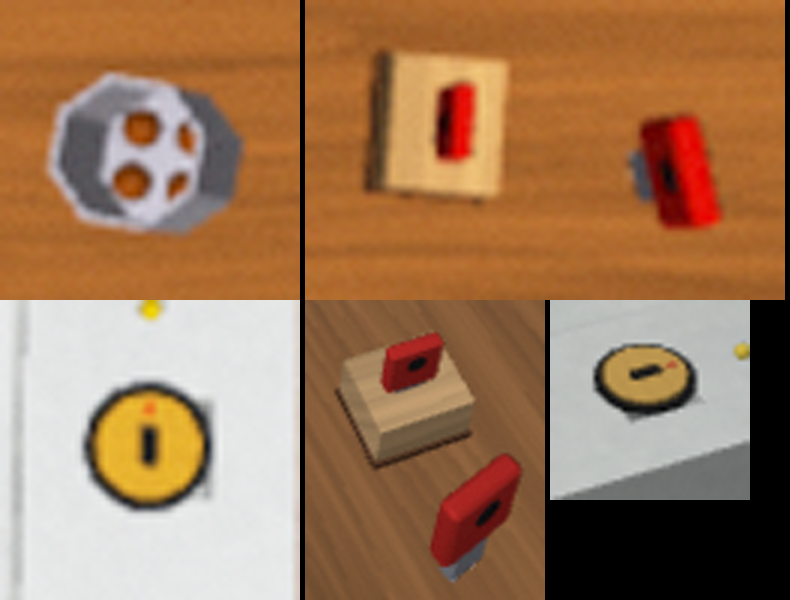

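The crop shows four nuts in the aluminium beaker. The key in the stand is clearly the smaller one, and the loose key beside it is larger, so I'll use the stand key. I'll measure and check with an overlay.

```bash
cat >> h.py <<'E'
from scipy.spatial.transform import Rotation as Ro
def jaw(o=None):
    o=o or get_obs();R=Ro.from_euler('xyz',o['tcp_rot']).as_matrix();return np.degrees(np.arctan2(R[1,2],R[0,2])),R
E
python3 - <<'E'
from h import *
t=np.load('top0.npy')
hsv=cv2.cvtColor(t,cv2.COLOR_RGB2HSV)
m=cv2.inRange(hsv,(50,120,60),(85,255,255));m[:,:250]=0;m[:,325:]=0;m[:195]=0;m[275:]=0
pts=cv2.findNonZero(m)[:,0,:].astype(float)
w=np.array([atz('top',*p,160)[:2] for p in pts]);(c,sz,a)=cv2.minAreaRect(w.astype(np.float32));print('hop',c,sz,a)
k=atz('top',349.7,234.2,106);print('lock',k,'bow',atz('top',466.3,260,72),'stand',atz('top',463.5,260.8,36),'beaker',atz('top',201.2,257,90))
print('side lock',atz('side',325+(646-550)/4,230+(377-300)/4,106))
print(jaw())
H=np.array(c)
b=atz('top',201.2,257,90)[:2]
big=cv2.resize(t,None,fx=6,fy=6,interpolation=cv2.INTER_CUBIC)
def poly(P,col): 
    q=np.array([proj('top',p) for p in P]);cv2.polylines(big,[np.int32((q+.5)*6-.5)],True,col,1)
ang=np.radians(9.5+45*np.arange(8));r=34.6
poly([(b[0]+r*np.cos(x),b[1]+r*np.sin(x),90) for x in ang],(255,255,0))
poly([(b[0]+r*np.cos(x),b[1]+r*np.sin(x),0) for x in ang],(255,0,255))
def rect(c,w,h,z,yaw,col):
    R=Ro.from_euler('z',yaw,degrees=True).as_matrix()[:2,:2]
    poly([tuple(R@np.array([i*w/2,j*h/2])+np.array(c))+(z,) for i,j in((1,1),(1,-1),(-1,-1),(-1,1))],col)
rect(H,140,140,160,0,(255,0,0))
s=atz('top',463.5,260.8,36)[:2];rect(s,60,50,36,-3,(0,255,255));rect(s,34,10,72,-3,(0,255,0));rect(s,34,10,36,-3,(0,0,255))
rect(k[:2],18,7.6,106,0,(255,255,255))
out=np.zeros((600,790,3),np.uint8)
out[:300,:300]=big[232*6:282*6,180*6:230*6];out[:300,305:605]=big[240*6:290*6,440*6:490*6]
out[300:,:300]=big[210*6:260*6,325*6:375*6]
out[300:,305:]=cv2.resize(big[192*6:277*6,250*6:319*6],(485,300),interpolation=cv2.INTER_AREA)
save(out,'c2.png')
E
```

```text
hop (542.6787109375, 102.11847686767578) (143.45355224609375, 166.07081604003906) 88.63477325439453
lock [549.9 -59.4 106. ] bow [ 484.  -365.9   72. ] stand [ 483.2 -366.7   36. ] beaker [492.7 326.5  90. ]
side lock [553.  -63.7 106. ]
(np.float64(70.87652245513767), array([[-6.42764339e-04, -9.44814642e-01,  3.27604762e-01],
       [-1.23930488e-03,  3.27605330e-01,  9.44813850e-01],
       [-9.99999025e-01,  2.01290470e-04, -1.38148642e-03]]))
```

View pics/c2.png

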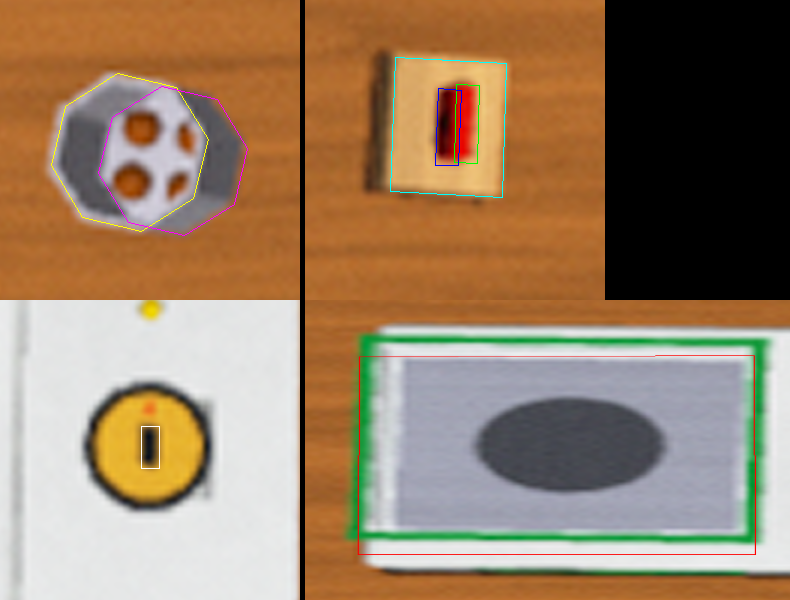

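Overlay check: the stand fits well. The beaker sits about 1 mm further +y, at (493,328), with flats at -13°. The mill yaw is about -1.5°. The hopper centre read off the green corners is about (554,102), which puts the lock at (550,-58.5), in agreement with the directly measured lock. I'll go above the beaker next.

Request:
{"op": "carry_out", "data": {"rows": [[321,-168,0,-84],[321,-168,0,-84],[321,-168,0,-84],[321,-168,0,-84],[321,-168,0,-84],[321,-168,0,-84],[321,-168,0,-84],[321,-168,0,-84],[321,-168,0,-84],[321,-168,0,-84],[321,-168,0,-84],[321,-168,0,-84],[321,-168,0,-84],[321,-168,0,-84],[321,-168,0,-84],[321,-168,0,-84]], "hand": 91.8}}

```text
time: 1.43
tool_pos: [492.6, 327.8, 203.3]
tcp_rot: [3.112, 1.569, 2.885]
contact_force: [0.5, -0.2, -0.1]
grip_width: 91.8
```

Request:
{"op": "carry_out", "data": {"rows": [[0,0,-40,0],[0,0,-80,0],[0,0,-110,0],[0,0,-130,0],[0,0,-150,0],[0,0,-159,0],[0,0,-159,0],[0,0,-159,0]]}}

```text
time: 2.1
tool_pos: [492.8, 328.0, 44.7]
tcp_rot: [2.977, 1.569, 2.751]
contact_force: [0.8, -0.5, 0.1]
grip_width: 91.7
```

```bash
python3 - <<'E'
from h import *
print(jaw()[0],get_obs()['contact_force'],get_obs()['joint_positions'])
E
```

```text
-12.950931693037157 [ 0.8351722  -0.50269105  0.09683761] [4.57324437e-01 6.24837239e-01 1.52932764e+00 1.18931470e-03
 9.88303731e-01 6.82706292e-01]
```

Request:
{"op": "carry_out", "data": {"rows": [[0,0,0,0],[0,0,0,0],[0,0,0,0],[0,0,0,0],[0,0,0,0],[0,0,0,0],[0,0,0,0],[0,0,0,0],[0,0,0,0],[0,0,0,0]], "hand": 50}}

```text
time: 2.93
tool_pos: [493.4, 328.3, 45.3]
tcp_rot: [1.661, 1.57, 1.435]
contact_force: [0.2, -0.5, 5.5]
grip_width: 64.5
```

Request:
{"op": "carry_out", "data": {"rows": [[0,0,20,0],[0,0,50,0],[0,0,85,0],[0,0,120,0],[10,-20,146,0],[30,-50,146,6],[50,-80,146,11.5],[62,-103,146,11.5],[62,-103,146,11.5],[62,-103,146,11.5]]}}

```text
time: 3.77
tool_pos: [555.3, 223.9, 190.3]
tcp_rot: [2.821, 1.568, 2.793]
contact_force: [-0.1, 0.3, -2.3]
grip_width: 63.7
```

```bash
python3 - <<'E'
from h import *
o=get_obs();print(jaw()[0],o['contact_force'],o['tool_pos'],o['grip_width'])
t=capture('top');s=capture('side')
A=cv2.resize(t[180:300,180:320],None,fx=2.7,fy=2.7,interpolation=cv2.INTER_CUBIC)[:,:378];B=cv2.resize(s[60:260,200:400],None,fx=2,fy=2,interpolation=cv2.INTER_CUBIC)
out=np.zeros((400,780,3),np.uint8);out[:A.shape[0],:378]=A;out[:,380:]=B;save(out,'c3.png')
E
```

```text
-1.6325369160427652 [-0.13039724  0.25580986 -2.29657552] [555.31048193 223.90675923 190.29274029] 63.71391617335956
```

View pics/c3.png

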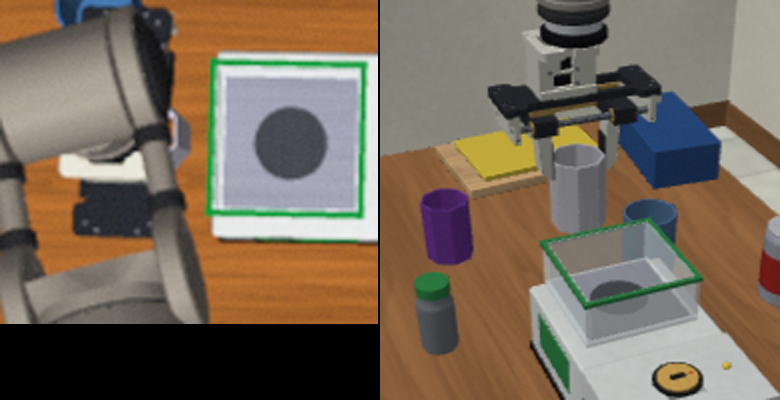

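Request:
{"op": "carry_out", "data": {"rows": [[0,-10,0,0],[0,-20,0.5,0],[0,-27,4.5,0],[0,-34,7.3,0],[0,-42,9,0],[0,-49.5,10,0],[0,-57,10,0],[0,-65,8.7,0]]}}

```text
time: 4.53
tool_pos: [554.6, 160.8, 200.7]
tcp_rot: [1.852, 1.568, 1.827]
contact_force: [-2.9, 3.6, 4.8]
grip_width: 64.0
```

```bash
python3 - <<'E'
from h import *
o=get_obs();print(jaw()[0],o['contact_force'],o['tool_pos'],o['grip_width'])
s=capture('side');save(cv2.resize(s[60:260,200:400],None,fx=2,fy=2,interpolation=cv2.INTER_CUBIC),'c4.png')
E
```

```text
-1.4524034284307203 [-2.90503932  3.60199292  4.782423  ] [554.55037205 160.8308022  200.66493094] 64.01353939225373
```

View pics/c4.png

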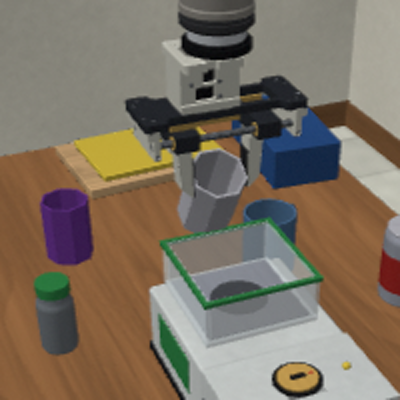

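The view shows the beaker tilted about 40° over the hopper edge, mouth toward the hopper. I'll continue the arc past horizontal.

Request:
{"op": "carry_out", "data": {"rows": [[0,-9,-4,0],[0,-16.5,-7,0],[0,-23,-11,0],[0,-29,-16,0],[0,-34.5,-21.5,0],[0,-39,-27.7,0],[0,-43,-34.5,0],[0,-45.5,-41,0],[0,-45.5,-41,0],[0,-45.5,-41,0],[0,-45.5,-41,0],[0,-45.5,-41,0]]}}

```text
time: 5.58
tool_pos: [555.2, 113.0, 160.2]
tcp_rot: [0.791, 1.57, 0.764]
contact_force: [0.3, -3.1, 4.3]
grip_width: 63.6
```

```bash
python3 - <<'E'
from h import *
o=get_obs();print(jaw()[0],o['contact_force'],o['tool_pos'],o['grip_width'])
s=capture('side');t=capture('top')
out=np.zeros((400,800,3),np.uint8)
out[:,:400]=cv2.resize(s[60:260,200:400],None,fx=2,fy=2,interpolation=cv2.INTER_CUBIC)
out[:,400:]=cv2.resize(t[180:280,230:330],None,fx=4,fy=4,interpolation=cv2.INTER_CUBIC);save(out,'c5.png')
E
```

```text
-1.5175165515500697 [ 0.3469521  -3.14504052  4.3455029 ] [555.22799378 113.02930555 160.17668116] 63.612848375162066
```

View pics/c5.png

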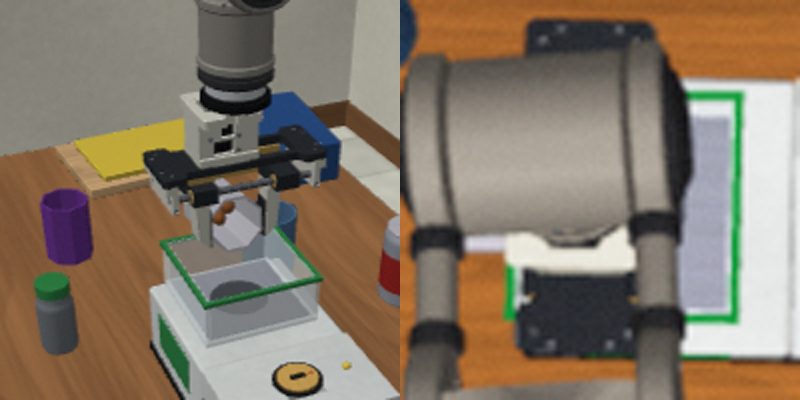

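Request:
{"op": "carry_out", "data": {"rows": [[0,-1.5,-5,0],[0,-1.5,-5,0],[0,-1.5,-5,0],[5,-1.5,-5,0],[-5,-1.5,-5,0],[5,-1.5,-5,0],[-5,-1.5,-5,0],[0,-1.5,-5,0],[0,-1.5,-5,0],[0,-1.5,-5,0]]}}

```text
time: 6.52
tool_pos: [554.2, 112.5, 155.0]
tcp_rot: [2.525, 1.568, 2.499]
contact_force: [-3.3, 0.3, 6.1]
grip_width: 63.6
```

```bash
python3 - <<'E'
from h import *
o=get_obs();print(jaw()[0],o['contact_force'],o['tool_pos'],o['grip_width'])
s=capture('side')
out=cv2.resize(s[130:230,260:380],None,fx=5,fy=5,interpolation=cv2.INTER_CUBIC);save(out,'c6.png')
E
```

```text
-1.451418278676601 [-3.25984289  0.25778253  6.10283418] [554.19357193 112.48708475 154.95687561] 63.580544516975856
```

View pics/c6.png

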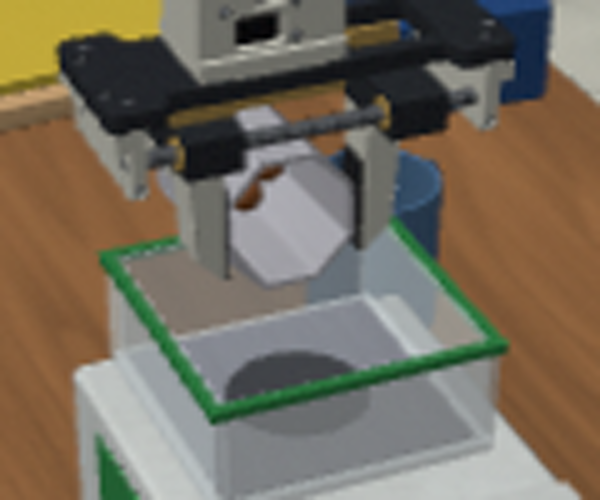

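The nuts are still in the beaker, so the tilt is not past horizontal. I'll fit the tilt to the rim outline, roughly (228–355, 155–282) in the crop.

```bash
python3 - <<'E'
from h import *
g=np.array([554.2,112.5,155+19]);
for th in(65,75,85,95,105):
    s,c=np.sin(np.radians(th)),np.cos(np.radians(th))
    ax=np.array([0,-s,c]);n=np.array([0,c,s]);x=np.array([1,0,0])
    for d in (26,):
        P=[g+d*ax+34.6*(np.cos(a)*x+np.sin(a)*n) for a in np.radians(22.5+45*np.arange(8))]
        q=np.array([proj('side',p) for p in P]);q=(q-[260,130])*5
        print(th,d,q.min(0).round(),q.max(0).round(),q.round().astype(int).tolist(), 'floor',[((proj('side',g-64*ax+32*k*n)-[260,130])*5).round() for k in(1,-1)])
E
```

```text
65 26 [232. 190.] [369. 341.] [[359, 223], [316, 190], [262, 202], [232, 252], [242, 310], [287, 341], [339, 328], [369, 280]] floor [array([219., 187.]), array([242., 315.])]
75 26 [235. 202.] [368. 348.] [[363, 233], [322, 202], [269, 215], [235, 263], [242, 318], [283, 348], [335, 335], [368, 288]] floor [array([220., 165.]), array([235., 291.])]
85 26 [238. 215.] [366. 352.] [[366, 244], [328, 215], [274, 228], [238, 274], [240, 326], [279, 352], [331, 340], [366, 296]] floor [array([223., 147.]), array([228., 267.])]
95 26 [238. 230.] [368. 354.] [[368, 255], [333, 230], [279, 242], [240, 285], [238, 332], [274, 354], [326, 342], [364, 301]] floor [array([227., 132.]), array([224., 242.])]
105 26 [236. 245.] [368. 353.] [[368, 266], [338, 245], [284, 258], [242, 296], [236, 336], [268, 353], [319, 341], [361, 305]] floor [array([233., 120.]), array([221., 217.])]
```

```bash
cat >> h.py <<'E'
from scipy.optimize import least_squares
def beakfit(obs,off,k,idx,x0,xw=554.2):
    obs=np.array(obs,float)
    def f(p):
        y,z,th=p[:3];s,c=np.sin(th),np.cos(th);m=np.array([p[3],y,z]);n=np.array([0,c,s]);X=np.array([1,0,0])
        q=np.array([proj('side',m+34.6*(np.cos(a)*X+np.sin(a)*n)) for a in np.radians(22.5+45*np.arange(8))])[idx]
        return ((q-off)*k-obs).ravel()
    r=least_squares(f,list(x0)+[xw]);return r.x.round(2),np.degrees(r.x[2]).round(1),r.fun.round(0)
E
python3 - <<'E'
from h import *
print(beakfit([(353,183),(312,153),(265,282),(312,274),(350,230),(232,245)],[260,130],5,[0,1,5,6,7,4],[112,174,1.5]))
E
```

```text
(array([112. , 174. ,   1.5, 554.2]), np.float64(85.9), array([-11.,  40.,  -7.,  41.,  -8.,  46.,  -5.,  42.,  -8.,  42., -14.,
        57.]))
```

```bash
sed -i 's/r=least_squares(f,list(x0)+\[xw\])/r=least_squares(f,list(x0)+[xw],diff_step=0.02)/' h.py
python3 - <<'E'
from h import *
for t0 in(1.2,1.8):print(beakfit([(353,183),(312,153),(265,282),(312,274),(350,230),(232,245)],[260,130],5,[0,1,5,6,7,4],[112,174,t0]))
E
```

```text
(array([140.07, 178.48,   1.52, 571.7 ]), np.float64(87.4), array([-3., -4.,  2., -2.,  1.,  0.,  3., -4.,  0., -2., -4., 11.]))
(array([136.73, 180.56,   1.54, 570.26]), np.float64(88.3), array([-2., -4.,  3., -1.,  0.,  0.,  3., -4.,  0., -2., -4., 11.]))
```

```bash
python3 - <<'E'
from h import *
obs=np.array([(353,183),(312,153),(265,282),(312,274),(350,230),(232,245)],float);idx=[0,1,5,6,7,4]
for y in (110,120,130,140,150):
  def f(p):
    z,th=p;s,c=np.sin(th),np.cos(th);n=np.array([0,c,s]);X=np.array([1,0,0])
    q=np.array([proj('side',np.array([554.2,y,z])+34.6*(np.cos(a)*X+np.sin(a)*n)) for a in np.radians(22.5+45*np.arange(8))])[idx]
    return ((q-[260,130])*5-obs).ravel()
  r=least_squares(f,[174,1.5],diff_step=.02);print(y,r.x[0],np.degrees(r.x[1]),r.cost,r.fun.round())
# fingertips predicted
for dx in(-33,33,-45,45):print((proj('side',[554.2+dx,112.5,155])-[260,130])*5)
E
```

```text
110 200.06091188950825 85.11068998405682 286.1250000000013 [ -8.  -8.  -5.  -8.  -7.   2.  -2.  -2.  -4.  -3. -13.  11.]
120 193.72199162395782 83.90801080799532 854.3749999999973 [-18.  -6. -15.  -6. -14.   4. -10.  -1. -13.  -1. -20.  12.]
130 188.85528295149436 78.18403951413167 1885.375000000003 [-29.  -8. -27.  -8. -21.   4. -16.   0. -22.  -2. -28.  12.]
140 183.52262846509132 44.23899781626085 3282.9999999999986 [-44.  -7. -50.  -6. -15.   4. -11.   0. -24.  -2. -30.  12.]
150 177.44687127472932 74.1667608619776 5179.499999999994 [-47.  -6. -46.  -7. -36.   5. -32.   1. -39.   0. -43.  13.]
[215.  311.5]
[343. 281.]
[191.5 317. ]
[365.5 275.5]
```

Fitting relative to the fingertips shows the beaker crept in the grip. The tilt is about 87°, with the mouth roughly at the pads and about 14 mm high. I'll shift it further in so the rim sits under its bottom end. Then I'll ease the jaws open a couple of millimetres so it pivots mouth-down into the hopper between the fingers, and regrip.

Request:
{"op": "carry_out", "data": {"rows": [[0,-5,1,0],[0,-10,1,0],[0,-15,1,0],[0,-18,1,0],[0,-18,1,0],[0,-18,1,0]]}}

```text
time: 7.07
tool_pos: [554.5, 93.8, 156.2]
tcp_rot: [2.622, 1.569, 2.596]
contact_force: [-0.4, 0.1, 3.5]
grip_width: 64.0
```

Request:
{"op": "carry_out", "data": {"rows": [[0,0,0,0],[0,0,0,0],[0,0,0,0],[0,0,0,0],[0,0,0,0],[0,0,0,0],[0,0,0,0]], "hand": 67}}

```text
time: 7.65
tool_pos: [554.4, 93.8, 156.1]
tcp_rot: [2.718, 1.569, 2.692]
contact_force: [0.0, -0.8, -0.2]
grip_width: 67.3
```

```bash
python3 - <<'E'
from h import *
o=get_obs();print(jaw()[0],o['contact_force'],o['tool_pos'],o['grip_width'])
s=capture('side')
out=cv2.resize(s[130:230,260:380],None,fx=5,fy=5,interpolation=cv2.INTER_CUBIC);save(out,'c7.png')
E
```

```text
-1.4859652768347513 [ 0.01162969 -0.81737554 -0.17187605] [554.38906212  93.79680603 156.05392424] 67.25791591105761
```

View pics/c7.png

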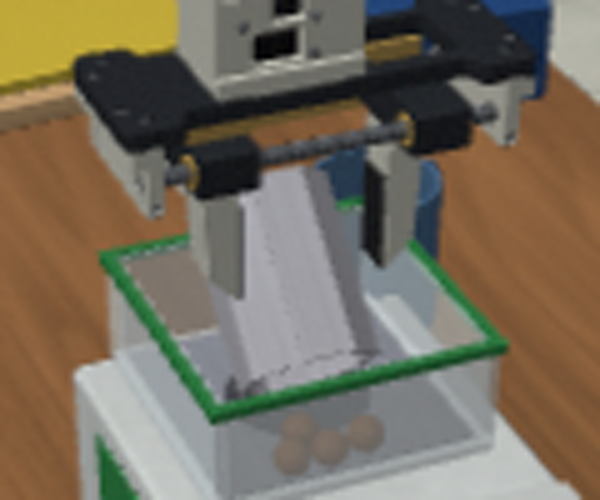

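All four nuts are in the hopper at crop (300,425), (290,458), (330,445) and (365,432). The beaker leans mouth-down against the +y rim. I'll estimate its pose before regripping.

```bash
python3 - <<'E'
from h import *
f=lambda p:((proj('side',p)-[260,130])*5).round().astype(int).tolist()
print('tips',[f([554.4+d,93.8+w,156]) for d in(-33,33) for w in(-10,0,10)])
print('rim corners',[f([554+a,102+b,160]) for a,b in((-70,-70),(-70,70),(70,70),(70,-70))])
R=np.array([170,160.])
for th in(125,135,145):
    s,c=np.sin(np.radians(th)),np.cos(np.radians(th));m=np.array([-s,c]);n=np.array([c,s])  # (y,z) mouthward, side normal to axis
    t=(105-160)/c; mc=R+t*m+ -0*n   # lower mouth corner on floor
    up=mc+64*n; bt=up-90*m
    print(th,'along',t.round(),'mouthlow',mc.round(),'grasp cand',(mc+32*n-70*m).round(),'topcorner',bt.round(),
     'upper face mouth',[f([554+x,*up]) for x in(-13,13)],'upper face bottom',[f([554+x,*bt]) for x in(-13,13)],'sidev',[f([554+x,*(mc+45*n)]) for x in(-32,32)],[f([554+x,*(mc+45*n-90*m)]) for x in(-32,32)])
E
```

```text
tips [[240, 341], [232, 330], [223, 319], [369, 310], [361, 298], [351, 288]]
rim corners [[209, 413], [94, 258], [358, 198], [492, 341]]
125 along 96.0 mouthlow [ 91. 105.] grasp cand [130. 171.] topcorner [128. 209.] upper face mouth [[306, 362], [358, 348]] upper face bottom [[239, 185], [291, 174]] sidev [[258, 387], [383, 355]] [[193, 212], [318, 185]]
135 along 78.0 mouthlow [115. 105.] grasp cand [142. 177.] topcorner [133. 214.] upper face mouth [[292, 358], [343, 345]] upper face bottom [[236, 171], [287, 160]] sidev [[242, 376], [367, 345]] [[187, 192], [312, 164]]
145 along 67.0 mouthlow [131. 105.] grasp cand [145. 181.] topcorner [131. 215.] upper face mouth [[283, 362], [334, 350]] upper face bottom [[238, 171], [289, 160]] sidev [[232, 374], [356, 343]] [[187, 185], [312, 157]]
```

```bash
python3 - <<'E'
from h import *
f=lambda p:proj('side',p).tolist()
for z in(204,223,230):print(z,[f([172+46*a*.328,496+46*a*.945,z]) for a in(-1.2,0,1.2)])
s=np.load('side0.npy')
# lowest bright-grey finger pixels in col range
g=s[90:150,95:140].mean(2).astype(int)
for v in range(20,48,2):print(90+v,' '.join('%3d'%x for x in g[v,::2]))
E
```

```text
204 [[115.2, 141.6], [120.4, 131.7], [125.2, 122.5]]
223 [[113.1, 134.6], [118.5, 124.8], [123.4, 115.8]]
230 [[112.4, 131.9], [117.7, 122.3], [122.8, 113.3]]
110 113 113 112 113 114 112 113 114 114 111 114 109  49  20  20  53  95 131 131 129 130 129 129
112 113 113 113 113 114 113 113 114 112 111 103  98  24  18  20  37  97 133 131 131 132 132 130
114 130 130 130 124 105 106 104 106  92  93 131 131  37  22  21  20 107 131 131 129 131 130 130
116 131 130 131 134 106 106 106 107 103  86 129 130 115  73  78 101 128 130 130 129 130 129 130
118 131 132 129 129 115 107 107 107 105  82 115 131 133 132 130 130 131 130 132 129 129 131 129
120 131 130 132 130 126 106 107 106 106  89  97 133 133 131 131 129 130 133 133 130 130 132 131
122 133 132 132 134 137 106 108 107 106 104  90 131 131 131 131 130 130 132 133 131 129 129 129
124 134 132 131 132 132 115 107 107 107 106  82 130 131 130 130 129 131 132 131 129 128 130 129
126 134 132 130 128 130 126 108 106 107 107  83 114 132 130 133 131 130 130 129 130 132 131 130
128 131 132 131 132 130 136 108 108 107 107 105  94 131 131 131 131 131 129 129 131 130 130 130
130 131 130 131 131 131 132  91  71  70  69  71  84 132 131 129 131 130 129 130 130 128 131 130
132 130 129 128 130 132 133 130 104  96  97  97  98 121 132 130 133 130 128 129 129 130 131 130
134 130 129 129 131 131 133 131 131 132 131 129 131 130 130 129 131 130 129 130 130 128 128 129
136 131 130 131 131 130 130 131 130 133 134 132 131 131 130 131 129 128 130 130 129 129 128 131
```

Comparing pictures with the reported TCP suggests the visible fingertips sit about 20 mm above the reported TCP, which would also explain the short tilt. The lean is about 135°. I'll regrip near the beaker's bottom, step by step.

Request:
{"op": "carry_out", "data": {"rows": [[0,0,0,0],[0,0,0,0],[0,0,0,0],[0,12,0,0],[0,24,0,0],[0,36,0,0],[0,47,0,0],[0,47,-3,0],[0,47,-6,0],[0,47,-6,0]], "hand": 74}}

```text
time: 8.53
tool_pos: [553.9, 140.9, 149.2]
tcp_rot: [3.013, 1.567, 2.988]
contact_force: [-0.4, 0.0, -0.2]
grip_width: 74.3
```

Request:
{"op": "carry_out", "data": {"rows": [[0,0,0,0],[0,0,0,0],[0,0,0,0],[0,0,0,0],[0,0,0,0],[0,0,0,0]], "hand": 50}}

```text
time: 9.03
tool_pos: [553.9, 140.7, 149.1]
tcp_rot: [3.05, 1.567, 3.025]
contact_force: [-0.6, -0.1, -1.3]
grip_width: 63.8
```

```bash
python3 - <<'E'
from h import *
o=get_obs();print(jaw()[0],o['contact_force'],o['tool_pos'],o['grip_width'])
s=capture('side');t=capture('top')
out=np.zeros((600,800,3),np.uint8)
out[:,:600]=cv2.resize(s[90:240,250:400],None,fx=4,fy=4,interpolation=cv2.INTER_CUBIC)
save(out[:,:600],'c8.png')
E
```

```text
-1.4583000318166217 [-0.59959896 -0.1020501  -1.25973274] [553.85157047 140.67154573 149.13705871] 63.7916588510065
```

View pics/c8.png

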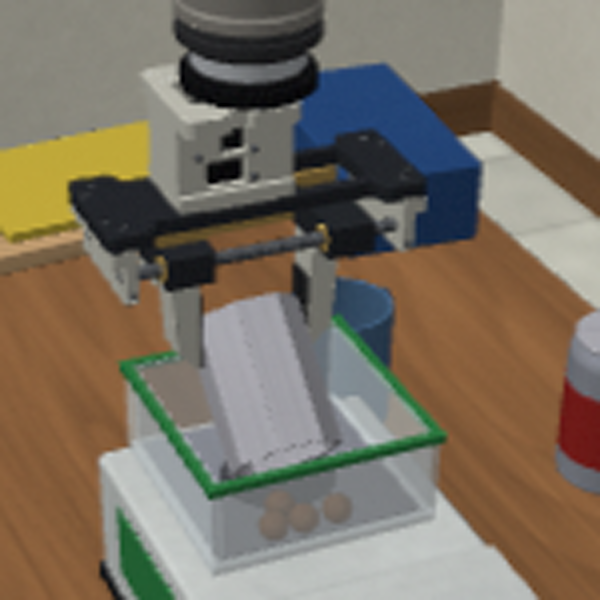

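All four nuts are visible in the hopper, and the beaker is gripped near its bottom end at 63.8 mm, leaning. Now to check the finger height offset and the beaker's top corner numerically.

```bash
python3 - <<'E'
from h import *
f=lambda p:((proj('side',p)-[250,90])*4).round().tolist()
for z in(149,159,169,179):print('tip z',z,'L',[f([522,141+w,z]) for w in(-10,0)],'R',[f([586,141+w,z]) for w in(-10,0)])
for th in(125,130,135,140):
    s,c=np.sin(np.radians(th)),np.cos(np.radians(th));m=np.array([-s,c]);n=np.array([c,s]);mc=np.array([170,160.])+(-55/c)*m;up=mc+64*n;bt=up-90*m
    print(th,'top bottom corner',bt.round(),[f([554+x,*bt]) for x in(-13,13)],'mouth up',[f([554+x,*up]) for x in(-13,13)])
E
```

```text
tip z 149 L [[201.0, 402.0], [195.0, 393.0]] R [[299.0, 378.0], [292.0, 370.0]]
tip z 159 L [[201.0, 387.0], [194.0, 379.0]] R [[299.0, 364.0], [292.0, 356.0]]
tip z 169 L [[201.0, 373.0], [194.0, 364.0]] R [[300.0, 350.0], [292.0, 342.0]]
tip z 179 L [[200.0, 358.0], [194.0, 350.0]] R [[300.0, 336.0], [293.0, 328.0]]
125 top bottom corner [128. 209.] [[232.0, 308.0], [273.0, 299.0]] mouth up [[284.0, 449.0], [326.0, 439.0]]
130 top bottom corner [132. 212.] [[229.0, 301.0], [270.0, 292.0]] mouth up [[278.0, 446.0], [319.0, 436.0]]
135 top bottom corner [133. 214.] [[228.0, 297.0], [270.0, 288.0]] mouth up [[273.0, 446.0], [314.0, 436.0]]
140 top bottom corner [133. 215.] [[229.0, 296.0], [270.0, 287.0]] mouth up [[270.0, 448.0], [310.0, 437.0]]
```

The real fingertips are about 22 mm above the reported TCP, so the pads hold the beaker a bit high. I'll regrip 8 mm lower.

Request:
{"op": "carry_out", "data": {"rows": [[0,0,0,0],[0,0,0,0],[0,0,0,0],[0,0,0,0],[0,0,-4,0],[0,0,-8,0],[0,0,-8,0]], "hand": 73}}

```text
time: 9.72
tool_pos: [553.2, 140.7, 140.0]
tcp_rot: [3.133, 1.565, 3.108]
contact_force: [0.3, -0.3, 0.1]
grip_width: 73.2
```

Request:
{"op": "carry_out", "data": {"rows": [[0,0,0,0],[0,0,0,0],[0,0,0,0],[0,0,0,0],[0,0,0,0],[0,0,0,0]], "hand": 50}}

```text
time: 10.22
tool_pos: [553.2, 140.7, 140.0]
tcp_rot: [3.141, 1.565, 3.116]
contact_force: [-1.4, 0.3, -0.9]
grip_width: 64.1
```

Request:
{"op": "carry_out", "data": {"rows": [[0,0,20,0],[0,0,45,0],[0,0,75,0],[0,0,75,0],[0,25,75,0],[0,49,70,0],[0,50,49,0],[0,54,44,0],[0,59,41,0],[0,66,37,0],[0,74,31,0],[0,80,25,0],[0,86,18,0],[0,90,11,0],[0,94,3.5,0],[0,94,3.5,0]]}}

```text
time: 11.55
tool_pos: [553.3, 235.9, 142.3]
tcp_rot: [2.923, 1.565, 2.899]
contact_force: [1.3, 0.8, 1.0]
grip_width: 64.1
```

```bash
python3 - <<'E'
from h import *
o=get_obs();print(jaw()[0],o['contact_force'],o['moment'],o['tool_pos'],o['grip_width'])
s=capture('side');np.save('s9.npy',s)
# beaker grey edges: print brightness/saturation map coarse
c=s[100:210,240:350];hs=cv2.cvtColor(c,cv2.COLOR_RGB2HSV)
for v in range(0,110,4):print(100+v,''.join('#' if (hs[v,u,1]<45 and hs[v,u,2]>110) else ('o' if hs[v,u,1]<60 else '.') for u in range(0,110,1)))
E
```

```text
-1.4056916202495677 [1.32925158 0.81705173 0.96163758] [-0.03012185 -0.13165384  0.10346476] [553.32922046 235.85884058 142.30703917] 64.1026172441758
100 ########################################oooo.o.ooo.oooooooo.ooo.o.o.oo########################################
104 ####################################################oo######oooo#oo###########################################
108 ###########################################oooooooooooo##oooooooo##################..........................o
112 #######################################ooooooooooooooo##ooooooooo###########.ooooooooooo......................
116 #######################################ooooooooooooooo#ooooooooooooooooooooooooooooooooooooo..................
120 ################ooooooooo####oooo######ooooooooo..ooo##oooooo#####...............ooooooooooooooo..............
124 ##############oooooooooooooooooooooo################oooooooooooooooooooooo.oo.oooooooooooooooooo..............
128 ####...........ooooooooooooooooooooooooooooooooooooooooooooooooo..oooooooooooooooooo#########oooo.............
132 ..................ooooooo
[... 1570 characters left out ...]
#####o....
188 ..........................................##....o############################################################.
192 ..........................................#####....###########################################################
196 ..........................................o#######....########################################################
200 ..........................................##########....o####################ooooo#########################...
204 ...................................####################....o#######oooooooooooooooooooooo................o####
208 ...................................#######################....o##oooooooo................oooo#################
```

Request:
{"op": "carry_out", "data": {"rows": [[0,0,10,0],[0,10,15,0],[-10,30,15,0],[-30,50,15,0],[-48,64,0,0],[-48,64,-35,0],[-48,64,-70,0],[-48,64,-100,0],[-48,64,-125,0],[-48,64,-132,0],[-48,64,-132,0],[-48,64,-132,0]]}}

```text
time: 12.6
tool_pos: [505.6, 300.1, 11.7]
tcp_rot: [2.845, 1.565, 2.82]
contact_force: [0.5, -0.2, -1.1]
grip_width: 63.8
```

Request:
{"op": "carry_out", "data": {"rows": [[0,0,-2,0],[0,0,-4,0],[0,0,-6,0],[0,0,-8,0],[0,0,-8,0]]}}

```text
time: 13.02
tool_pos: [505.5, 300.1, 3.8]
tcp_rot: [2.853, 1.565, 2.828]
contact_force: [0.4, 0.3, -1.4]
grip_width: 63.7
```

```bash
python3 - <<'E'
from h import *
o=get_obs();print(jaw()[0],o['contact_force'],o['moment'],o['tool_pos'],o['grip_width'])
s=capture('side');save(cv2.resize(s[110:260,170:370],None,fx=4,fy=4,interpolation=cv2.INTER_CUBIC),'c9.png')
E
```

```text
-1.4335242345016805 [ 0.42571232  0.27624987 -1.40568151] [-0.02409687  0.00640836  0.01350892] [505.52187414 300.07997154   3.78034827] 63.68288509954159
```

View pics/c9.png

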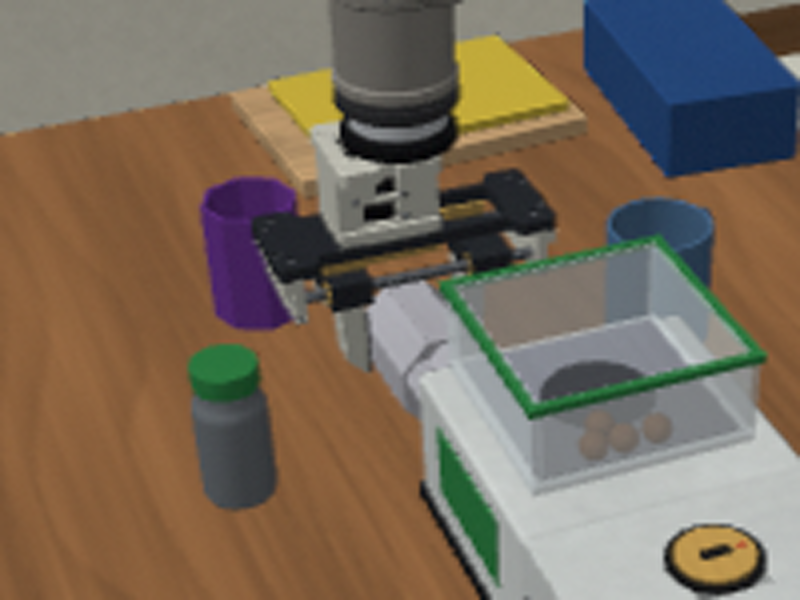

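The view shows the beaker held nearly horizontal, mouth toward the mill and just off the table. The nuts are still in the hopper. I'll lower it gently onto the table.

Request:
{"op": "carry_out", "data": {"rows": [[0,0,-2,0],[0,0,-4,0],[0,0,-4,0],[0,0,-4,0]]}}

```text
time: 13.4
tool_pos: [505.4, 300.0, -0.4]
tcp_rot: [2.912, 1.565, 2.887]
contact_force: [0.2, 1.0, -1.3]
grip_width: 63.7
```

Request:
{"op": "carry_out", "data": {"rows": [[0,0,-2,0],[0,0,-4,0],[0,0,-4,0],[0,0,-4,0]]}}

```text
time: 13.73
tool_pos: [505.3, 300.0, -4.6]
tcp_rot: [2.95, 1.564, 2.925]
contact_force: [-0.9, 1.2, -0.8]
grip_width: 64.3
```

Request:
{"op": "carry_out", "data": {"rows": [[0,0,-1,0],[0,0,-2,0],[0,0,-2,0]]}}

```text
time: 13.98
tool_pos: [505.2, 299.9, -6.8]
tcp_rot: [2.969, 1.564, 2.944]
contact_force: [-0.1, 0.2, -0.8]
grip_width: 63.5
```

Request:
{"op": "carry_out", "data": {"rows": [[0,0,-1.5,0],[0,0,-3,0],[0,0,-3,0]]}}

```text
time: 14.23
tool_pos: [504.9, 299.8, -10.2]
tcp_rot: [3.029, 1.564, 3.004]
contact_force: [0.7, -0.2, -0.4]
grip_width: 63.7
```

Request:
{"op": "carry_out", "data": {"rows": [[0,0,-1.5,0],[0,0,-3,0],[0,0,-3,0]]}}

```text
time: 14.48
tool_pos: [505.2, 299.9, -11.3]
tcp_rot: [2.943, 1.565, 2.918]
contact_force: [-4.5, -2.5, 14.5]
grip_width: 64.0
```

```bash
python3 - <<'E'
from h import *
o=get_obs();print(o['contact_force'],o['moment'],o['tool_pos'],o['grip_width'])
t=capture('top');np.save('t10.npy',t)
s=capture('side');np.save('s10.npy',s)
c=s[165:225,250:300];hs=cv2.cvtColor(c,cv2.COLOR_RGB2HSV)
for v in range(0,60,2):print(165+v,' '.join('%3d'%hs[v,u,2] if hs[v,u,1]<70 else ' ..' for u in range(0,50,2)))
E
```

```text
[-4.4977799  -2.49315783 14.50626913] [-0.44806992  0.88993282 -0.02846785] [505.20088886 299.92692079 -11.2677936 ] 63.95291519370036
165 146 148 132 110 102  82 110 115  91  79 109 110 109 110 111  26  25  25  ..  ..  ..  ..  34  43  42
167 145 148 141 110 109  98  19  12  14  40 110 110 110 111 109  ..  ..  ..  ..  ..  ..  ..  39  41  44
169  64 149 140 109 109 101  ..  ..  11 108 102  94 110 145 170  93  ..  ..  44  41  44  47  48  38  44
171  42 112 142 110 109 113 178 151 152 174 158 134 118 112 109  68  42  45  36  28  26  26  23  28  34
173  42  59 144 146 169 143 125 117 113 109 110 109 108  68  40  32  23  24  24  22  25  32  51 139 133
175  42  43  82 113 109 110 110 107  73  54  34  29  26  26  24  29  25  31  43  42  44  42  42  .. 145
177  43  42  44  58  40  29  30  27  24  25  26  ..  ..  ..  ..  ..  ..  34  36  42  41  ..  ..  ..  ..
179  24  26  25  23  26  24  ..  ..  ..  ..  ..  ..  ..  ..  ..  ..  ..  ..  ..  ..  ..  .. 138 112 107
181  21  ..  ..  ..  ..  ..  ..  ..  ..  ..  ..  ..  ..  ..  ..  ..  .. 122 113 111 104  99  99  97 113
183  39  ..  ..  43  43  43  
[... 1454 characters left out ...]
  ..  ..  .. 136 130 125 169 157 165 202 196 196 196 188 193 177 168 166 164
213  ..  ..  ..  ..  ..  ..  ..  ..  ..  .. 132 104 145 157 156 187 200 197 198 195 184 193 167 166 166
215  ..  ..  ..  ..  ..  ..  ..  ..  ..  .. 130 103 109 158 157 161 203 197 197 198 197 190 188 166 167
217  ..  ..  ..  ..  ..  ..  ..  ..  ..  ..  .. 108 104 156 148 144 171 204 198 199 199 188 194 178 167
219  ..  ..  ..  ..  ..  ..  ..  ..  ..  ..  ..  ..  .. 156 150  .. 158 194 201 201 200 198 185 191 167
221  ..  ..  ..  ..  ..  ..  ..  ..  ..  ..  ..  ..  .. 156 152  ..  .. 163 209 201 199 199 195 189 190
223  ..  ..  ..  ..  ..  ..  ..  ..  ..  ..  ..  ..  .. 151 152  ..  .. 119 182 204 202 200 201 189 194
```

```bash
python3 - <<'E'
from h import *
f=lambda p:proj('side',p).tolist()
for y,n in((318,'bottom end'),(228,'mouth')):
    for z,xs in((64,(492,518)),(45,(473,537)),(19,(473,537)),(0,(492,518))): print(n,z,[f([x,y,z]) for x in xs])
for z in(0,11,22):print('tips',z,[f([505+d,300-10,z]) for d in(-32,-51,32,51)])
s=np.load('s10.npy');o=cv2.resize(s[170:245,240:340],None,fx=8,fy=8,interpolation=cv2.INTER_CUBIC);save(o,'c10.png')
E
```

```text
bottom end 64 [[264.3, 185.0], [273.2, 183.0]]
bottom end 45 [[258.2, 192.4], [279.9, 187.3]]
bottom end 19 [[258.8, 200.2], [280.3, 195.1]]
bottom end 0 [[265.7, 204.3], [274.4, 202.2]]
mouth 64 [[275.8, 201.9], [285.1, 199.7]]
mouth 45 [[269.3, 209.6], [292.0, 204.0]]
mouth 19 [[269.9, 217.6], [292.3, 212.0]]
mouth 0 [[277.0, 221.6], [286.0, 219.3]]
tips 0 [[262.6, 211.1], [256.1, 212.7], [284.2, 205.8], [290.4, 204.2]]
tips 11 [[262.4, 207.8], [255.8, 209.4], [284.0, 202.5], [290.3, 201.0]]
tips 22 [[262.1, 204.5], [255.5, 206.1], [283.9, 199.3], [290.2, 197.7]]
```

View pics/c10.png

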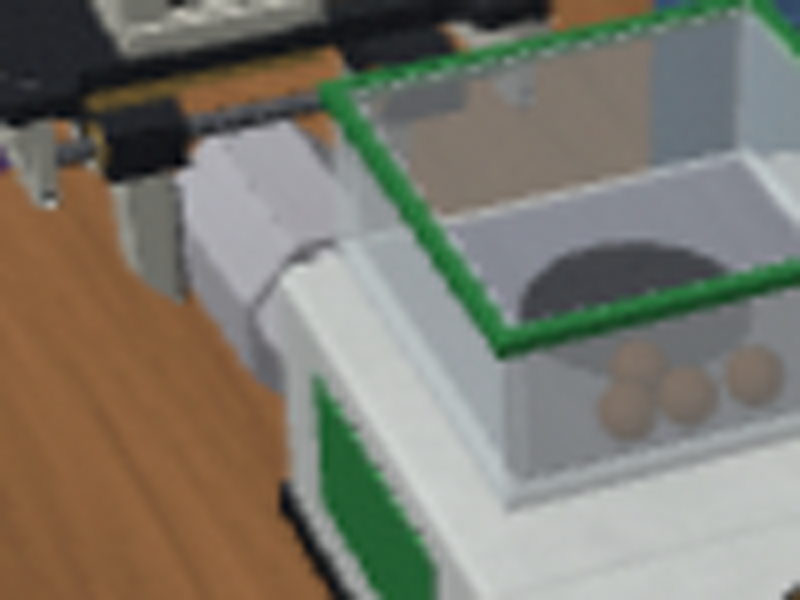

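The beaker lies flat on its side (mouth vertex at about (275,204), as predicted), with the fingertips at z≈11 mm. That confirms a real fingertip offset of about 22 mm above the reported TCP. Viewer budget is used, so from here I work by numbers. I'll regrip nearer the mouth.

Request:
{"op": "carry_out", "data": {"rows": [[0,0,1,0],[0,0,1,0],[0,0,1,0],[0,0,1,0],[0,-12,1,0],[0,-25,1,0],[0,-38,1,0],[0,-50,1,0],[0,-50,1,0],[0,-50,1,0]], "hand": 76}}

```text
time: 15.42
tool_pos: [505.4, 248.8, -10.2]
tcp_rot: [2.924, 1.565, 2.897]
contact_force: [1.0, -0.2, 0.4]
grip_width: 75.8
```

Request:
{"op": "carry_out", "data": {"rows": [[0,0,0,0],[0,0,0,0],[0,0,0,0],[0,0,0,0],[0,0,0,0],[0,0,0,0]], "hand": 50}}

```text
time: 15.92
tool_pos: [505.4, 249.0, -10.1]
tcp_rot: [2.909, 1.565, 2.883]
contact_force: [-0.1, 0.5, 1.6]
grip_width: 64.0
```

Request:
{"op": "carry_out", "data": {"rows": [[0,0,15,0],[0,5,45,0],[0,10,80,0],[0,10,120,0],[0,10,160,0],[0,10,195,0],[25,0,195,0],[45,-10,195,0],[45,-10,195,0],[45,-10,195,0],[45,-10,195,0]]}}

```text
time: 16.83
tool_pos: [549.5, 239.2, 184.0]
tcp_rot: [2.999, 1.563, 2.972]
contact_force: [-0.0, -0.6, -1.2]
grip_width: 64.2
```

```bash
python3 - <<'E'
from h import *
o=get_obs();print(jaw()[0],o['contact_force'],o['moment'],o['tool_pos'],o['grip_width'])
s=capture('side');np.save('s11.npy',s)
p=[float(v) for v in o['tool_pos']];gx,gy,gz=p[0],p[1],p[2]+41;print(gy,gz)
f=lambda q:proj('side',q).round(0).tolist()
print('mouth/bot pred', [f([gx,gy-m,gz+d]) for m in(25,-65) for d in(32,-32)])
u0,v0=220,50;c=s[v0:v0+140,u0:u0+130];hs=cv2.cvtColor(c,cv2.COLOR_RGB2HSV)
for v in range(0,140,3):print('%3d'%(v0+v),''.join(('%d'%(hs[v,u,2]//26) if hs[v,u,1]<60 else '.') for u in range(0,130,2)))
E
```

```text
-1.5313254009496828 [-0.03041757 -0.59550016 -1.24375886] [-0.13559385  0.05012864 -0.04290765] [549.47565895 239.18268685 184.04022089] 64.20423839902794
239.18268685304065 225.0402208851348
mouth/bot pred [[297.0, 132.0], [297.0, 156.0], [283.0, 117.0], [284.0, 140.0]]
 50 55555555555555555555555555553333333332222222255555555555555555555
 53 55555545555555555555555555553333333332222222255555555555555555555
 56 55555555555555555555555555553333333332222222245555555555555555555
 59 55555555555555555555555555544333333332222222235555555555555555555
 62 54555555555555555555555555553345544333334432235555555555555555555
 65 55555555555555555555555555541123333333222211125555555555555555555
 68 55555555555555555555555555551111111111111111045555555555555555555
 71 55555555555555555555555555555411111111111102555555555555555555555
 74 55555555555555555555555555552255554444333333155555555555555555555
 77 55555555555555555555555576673.01354444443200055555555555555555555
 80 55554555555555555555555556663000.0000.0.0..0155555555555555555555
 83 555555555555555555555555556665510000.0000.355555555555
[... 1761 characters left out ...]

161 .................................................................
164 .................................................................
167 ................................................................3
170 .................................................................
173 ...................................................5444455.......
176 ............................................5444444444445556.....
179 .....................................544444444444444444455555....
182 ................................444444444444444444444444555555...
185 .................................4444444444444444444444455555556.
188 ...............................6..4444444444444444444444555555555
```

Request:
{"op": "carry_out", "data": {"rows": [[0,-24,0,0],[0,-46.5,-20,0],[0,-47.5,-33,0],[0,-43.5,-36,0],[0,-40,-39.3,0],[0,-37,-43.4,0],[0,-34.5,-47.3,0],[0,-32,-52,0],[0,-31,-56.5,0]]}}

```text
time: 17.63
tool_pos: [549.7, 210.1, 129.7]
tcp_rot: [2.642, 1.566, 2.617]
contact_force: [-1.0, 1.6, 10.0]
grip_width: 63.6
```

```bash
cat > shot.py <<'E'
from h import *
import sys
o=get_obs();print(jaw()[0],o['contact_force'],o['moment'],o['tool_pos'],o['grip_width'])
s=capture('side');p=[float(v) for v in o['tool_pos']];gx,gy,gz=p[0],p[1],p[2]+41
f=lambda q:proj('side',q).round(0).astype(int).tolist()
for th in map(float,sys.argv[1:]):
    sn,c=np.sin(np.radians(th)),np.cos(np.radians(th));m=np.array([0,-sn,c]);n=np.array([0,c,sn]);g=np.array([gx,gy,gz]);X=np.array([1,0,0])
    print(th,'mouth',[f(g+24*m+k*32*n) for k in(1,-1)],[f(g+24*m+k*34*X) for k in(-1,1)],'bottom',[f(g-66*m+k*32*n) for k in(1,-1)],[f(g-66*m+k*34*X) for k in(-1,1)])
u0,v0=f([gx,gy,gz]);u0-=50;v0-=45
c=s[v0:v0+105,u0:u0+104];hs=cv2.cvtColor(c,cv2.COLOR_RGB2HSV)
print('u0',u0)
for v in range(0,105,3):print('%3d'%(v0+v),''.join(('%d'%(hs[v,u,2]//26) if hs[v,u,1]<60 else '.') for u in range(0,104,2)))
E
python3 shot.py 30 45 60
```

```text
-1.4282138993795188 [-0.95902002  1.64164788  9.9776094 ] [-0.18215199  0.28647333 -0.08526891] [549.73470316 210.07296909 129.70251422] 63.57700786738417
30.0 mouth [[295, 148], [304, 170]] [[287, 162], [313, 157]] bottom [[290, 168], [298, 189]] [[281, 181], [306, 175]]
45.0 mouth [[297, 149], [304, 174]] [[288, 164], [313, 159]] bottom [[288, 161], [295, 184]] [[279, 175], [304, 170]]
60.0 mouth [[298, 151], [304, 177]] [[288, 167], [314, 162]] bottom [[287, 154], [292, 178]] [[278, 168], [302, 163]]
u0 248
120 5555555555555555545444101444444........11...........
123 55555555555...55544444346324444....11111111.........
126 555...........555443311024444430000011111111........
129 ..............5554442.002424444.......11111111......
132 .....12111111125544445556654443121111110111110......
135 .....11111111112554444444442211.11.001255211443.....
138 .....211111111111321111000000..111111112555543......
141 ......211121110010001...........11.1111123244.......
144 ......52111100................3333.000001.554.......
147 .......54124211111111233332221.355.00000............
150 .......654
[... 710 characters left out ...]
44444455555555..
189 .................65..444444444444444444456666655555.
192 .................665..444444444445566555555676665555
195 .................6655..44445666555555555555557666555
198 .................56565..5555555555555555555555776655
201 .................576665..5555555432222335555555.....
204 ..............7777776665..555522222222222........555
207 ..............67777776665..65222222........445555565
210 ..............677777776665..5........444444555555556
213 ..............6577777776665....444444444444445555555
216 ..............65677777776666555544444444444444555555
219 ..............55.67777777666555554444444444445555566
222 ..............55..6777777766555554444444455556665567
```

Request:
{"op": "carry_out", "data": {"rows": [[0,1,-5.5,0],[0,1,-10,0],[0,0.5,-15,0],[0,-0.5,-19.5,0],[0,-2.5,-24.5,0],[0,-4.5,-28.5,0],[0,-6,-31,0],[0,-6,-31,0]]}}

```text
time: 18.35
tool_pos: [550.3, 208.8, 99.7]
tcp_rot: [1.661, 1.562, 1.638]
contact_force: [1.7, 12.0, 4.4]
grip_width: 63.8
```

```bash
python3 shot.py 0 20 40
```

```text
-1.320669829633506 [ 1.68842579 12.04160438  4.42413979] [ 1.43011152 -0.1145252  -0.01541401] [550.28802513 208.75661463  99.72731457] 63.8440080347184
0.0 mouth [[294, 161], [304, 173]] [[286, 170], [311, 164]] bottom [[294, 191], [304, 204]] [[287, 200], [311, 194]]
20.0 mouth [[295, 160], [305, 179]] [[287, 172], [312, 166]] bottom [[292, 182], [300, 201]] [[284, 194], [308, 189]]
40.0 mouth [[297, 160], [305, 184]] [[288, 175], [314, 169]] bottom [[289, 173], [297, 195]] [[281, 187], [305, 182]]
u0 249
130 ..............5555544444454444......................
133 ..............5555444310244444......111132..........
136 ..............55544444565334443110001111111.........
139 ..............555443310.244444301....1111111........
142 ........12....555444200.4334455.....2211111211......
145 .....1111111111554444565544444311111100111110.......
148 .....11111111111444444443211100111111125555544......
151 ......11111111111111100100.....11111111254453.......
154 ......511121110010.......3335..51..1110011354.......
157 ......65111001.....125323233332221.0100...545.......
160 .......55324.
[... 707 characters left out ...]
5555555557666555
199 .................66665..555555555555555555555577665.
202 ...............67776665..55555432222222345555.......
205 .............77777776665..555222222222........345655
208 .............577777776665..53222........344555555565
211 .............5677777776665........344444444555555556
214 .............56677777776665.444444444444444445555555
217 ..............6.677777776665555554444444444445555555
220 ..............6..67777777665555554444444444455456665
223 ..............55..6777777765555554444544556665556777
226 ..............55...687777775555555456666556777777777
229 ..............65....68777776556666556777777777777777
232 .............045.....6877776556777777777777777777777
```

Request:
{"op": "carry_out", "data": {"rows": [[0,10,0,0],[0,35,0,0],[-15,65,0,0],[-35,90,0,0],[-50,111,-20,0],[-50,111,-45,0],[-50,111,-60,0],[-50,111,-60,0],[-50,111,-60,0]]}}

```text
time: 19.15
tool_pos: [499.2, 320.4, 39.2]
tcp_rot: [1.938, 1.563, 1.916]
contact_force: [0.2, -0.2, -1.0]
grip_width: 63.4
```

```bash
python3 shot.py 0 10 20
```

```text
-1.2602334533645956 [ 0.19103111 -0.16361176 -0.9699516 ] [-0.126037    0.06863659 -0.00601819] [499.20659494 320.38813117  39.23148001] 63.40505321039469
0.0 mouth [[262, 166], [270, 177]] [[254, 174], [277, 169]] bottom [[264, 193], [272, 205]] [[256, 202], [279, 196]]
10.0 mouth [[262, 165], [270, 180]] [[254, 175], [278, 170]] bottom [[262, 190], [270, 204]] [[255, 199], [277, 194]]
20.0 mouth [[263, 164], [271, 182]] [[254, 176], [278, 171]] bottom [[261, 185], [269, 202]] [[253, 196], [276, 191]]
u0 216
134 55............5677662.0.00025.......................
137 ..............556766444444444.......................
140 ..............55544442.244444......11112............
143 ..............554444436633444.111001111112..........
146 ..............55444310014444400.....1111111.........
149 ......211112213544430024335563...21111111111........
152 ......11111111145455654444443211100001210111........
155 ......1111111111444443211111011111111.555544........
158 .......1111111111110.0.........111111113244.........
161 ........1111111......533333334333.0.00...54.........
164 ........410
[... 709 characters left out ...]
66..655555555443
203 ..............................677777666...5555422222
206 ..............................7777777666...552222222
209 .3......22....................677777776665..523.....
212 .3433322222...................6677777776665......444
215 ..333332222...................6667777777666555544444
218 ..333222222...................55.6777777766655555544
221 ..333222222...................65..687777776655555444
224 ..333222222...................55...68777777655555544
227 ..3332222222..................56...56877777755555556
230 ...332222222..................46....5687777766665556
233 ...33222222...................165....567777756777777
236 .....2222......................25.....46777777777777
```

Request:
{"op": "carry_out", "data": {"rows": [[0,0,-5,0],[0,0,-9,0],[0,0,-11,0],[0,0,-12,0],[0,0,-12,0]]}}

```text
time: 19.62
tool_pos: [500.3, 320.3, 28.3]
tcp_rot: [1.655, 1.562, 1.632]
contact_force: [0.4, -0.5, -1.3]
grip_width: 64.0
```

Request:
{"op": "carry_out", "data": {"rows": [[0,0,-1.5,0],[0,0,-3,0],[0,0,-3,0]]}}

```text
time: 19.87
tool_pos: [500.2, 320.1, 25.0]
tcp_rot: [1.701, 1.562, 1.678]
contact_force: [-0.1, -0.9, -2.5]
grip_width: 64.1
```

Request:
{"op": "carry_out", "data": {"rows": [[0,0,-1.5,0],[0,0,-3,0],[0,0,-3,0]]}}

```text
time: 20.12
tool_pos: [500.0, 320.0, 21.6]
tcp_rot: [1.766, 1.563, 1.743]
contact_force: [-0.5, 0.2, -0.9]
grip_width: 63.4
```

Request:
{"op": "carry_out", "data": {"rows": [[0,0,-1.5,0],[0,0,-3,0],[0,0,-3,0]]}}

```text
time: 20.37
tool_pos: [499.8, 319.9, 18.2]
tcp_rot: [1.852, 1.563, 1.829]
contact_force: [0.2, -0.2, -0.9]
grip_width: 64.0
```

Request:
{"op": "carry_out", "data": {"rows": [[0,0,-1,0],[0,0,-2,0],[0,0,-2,0]]}}

```text
time: 20.62
tool_pos: [499.6, 319.9, 16.0]
tcp_rot: [1.896, 1.563, 1.873]
contact_force: [-0.2, -0.2, -0.6]
grip_width: 63.9
```

Request:
{"op": "carry_out", "data": {"rows": [[0,0,-1,0],[0,0,-2,0],[0,0,-2,0]]}}

```text
time: 20.87
tool_pos: [499.5, 319.8, 13.8]
tcp_rot: [1.942, 1.563, 1.919]
contact_force: [-0.5, -0.3, -0.5]
grip_width: 64.0
```

Request:
{"op": "carry_out", "data": {"rows": [[0,0,-1,0],[0,0,-2,0],[0,0,-2,0]]}}

```text
time: 21.12
tool_pos: [499.7, 319.9, 13.0]
tcp_rot: [1.839, 1.563, 1.816]
contact_force: [-2.9, -1.3, 7.4]
grip_width: 63.8
```

Request:
{"op": "carry_out", "data": {"rows": [[0,0,-1,0],[0,0,-2,0],[0,0,-2,0]]}}

```text
time: 21.37
tool_pos: [499.8, 320.0, 12.8]
tcp_rot: [1.75, 1.563, 1.727]
contact_force: [-4.9, -2.4, 14.1]
grip_width: 63.9
```

Request:
{"op": "carry_out", "data": {"rows": [[0,5,-1,0],[0,10,-2,0],[0,15,-3,0],[0,20,-4,0],[0,20,-4,0]]}}

```text
time: 21.78
tool_pos: [500.6, 339.9, 10.3]
tcp_rot: [1.48, 1.563, 1.458]
contact_force: [-0.2, -4.5, 10.4]
grip_width: 63.6
```

```bash
python3 shot.py 0 15 30
```

```text
-1.257527471945636 [-0.19560322 -4.53013602 10.43576051] [-1.04555966  0.25248061  0.01660325] [500.63931598 339.86448457  10.266573  ] 63.61298149239454
0.0 mouth [[260, 172], [268, 183]] [[252, 180], [276, 174]] bottom [[263, 198], [270, 210]] [[255, 207], [277, 201]]
15.0 mouth [[261, 170], [269, 186]] [[253, 181], [277, 176]] bottom [[261, 192], [268, 208]] [[253, 203], [275, 198]]
30.0 mouth [[262, 170], [270, 190]] [[254, 183], [277, 178]] bottom [[259, 186], [266, 205]] [[251, 198], [273, 193]]
u0 215
139 ..............676200000.00.00.......................
142 ..............567777642232444.......................
145 ..............556654444444444......2111.............
148 ..............554444300244444...211111111...........
151 ..............55443444434444300000.1111112..........
154 ..............554442..0244444.......1111111.........
157 ......11211111155444665665444111111.0111100.........
160 ......1111111112554444444221100001112554544.........
163 .......111111111121111.001.....11111123444..........
166 .......31121110001.....33344455331110...54..........
169 ........3110
[... 708 characters left out ...]
76665..555222222
208 .........22...................577777776665..53222...
211 ..333322222...................5677777776665........3
214 ..333333222...................56677777776665.4444444
217 ..333222222....................6.6777777766655555544
220 ..3332222222...................5..677777776655555544
223 ...332222222...................65..67777777655555544
226 ...332222222...................65...6877777755555554
229 ...333222222...................55....687777765566665
232 ...333222222..................045.....68777765567777
235 ....3322222....................065....56877777777777
238 ................................16.....5677777777777
241 .................................26.....667777777777
```

The beaker now looks upright (near-vertical edges, lip v≈180, foot v≈203). I'll nudge it slightly more, then release.

Request:
{"op": "carry_out", "data": {"rows": [[0,4,-0.5,0],[0,8,-1,0],[0,8,0,0]]}}

```text
time: 22.08
tool_pos: [501.0, 348.4, 10.5]
tcp_rot: [1.37, 1.563, 1.348]
contact_force: [-0.3, -0.4, -2.4]
grip_width: 63.7
```

Request:
{"op": "carry_out", "data": {"rows": [[0,0,0,0],[0,0,0,0],[0,0,0,0],[0,0,0,0],[0,0,0,0],[0,0,0,0],[0,0,0,0]], "hand": 80}}

```text
time: 22.67
tool_pos: [501.0, 348.4, 10.5]
tcp_rot: [1.386, 1.563, 1.365]
contact_force: [0.0, -0.1, -1.0]
grip_width: 80.1
```

```bash
python3 shot.py 0 
```

```text
-1.2580145342389801 [ 0.01198673 -0.13021437 -1.02558539] [-0.08927843  0.03164206  0.0329498 ] [500.99502063 348.35041432  10.46828857] 80.09688031492287
0.0 mouth [[260, 170], [267, 181]] [[252, 178], [275, 173]] bottom [[262, 197], [269, 208]] [[254, 205], [276, 200]]
u0 214
138 ..............67620000.0...00.......................
141 ..............567677754354444.......................
144 ..............55554444234444.......1121.............
147 ..............554444400334444..2111111111...........
150 ..............6544244423444430.00..1111111..........
153 ..............4544430.0234444......21111111.........
156 ......1111111114544455665444411111000111000.........
159 .......1111111115444444321110010.1111135544.........
162 .......1111111111110.00.........1111111244..........
165 ........111111011.....33344455.333.000..54..........
168 ........511001..21233333332212..54101...............
171 .........5443.11110121223444533.2444................
174 ..........543211010244444433333.0344................
177 ..........453..1234544443333333.1344.........4444444
180 ...........3...5443
[... 473 characters left out ...]
76665..555522222
207 ..........2....................67777776665..65222222
210 ..333..2222....................677777776665..5......
213 ..3433333222...................6677777776665....4444
216 ...333322222...................656777777766665555544
219 ...333222222...................55.677777776665555544
222 ...333222222...................65..67777777665555544
225 ...333222222...................55...6777777765555555
228 ....332222222..................56....677777775555566
231 ....332222222..................36.....68777776655567
234 ....33222222...................045.....6777777777777
237 ................................055.....677777777777
240 .................................165....567777777777
```

Request:
{"op": "carry_out", "data": {"rows": [[0,0,10,0],[0,0,25,0],[0,0,50,0],[0,0,80,0],[0,0,115,0],[0,0,150,0],[0,0,190,0],[-40,-110,190,20],[-40,-150,190,20],[-40,-150,190,20],[-40,-150,190,20],[-40,-150,190,20]]}}

```text
time: 23.72
tool_pos: [459.6, 194.0, 201.7]
tcp_rot: [1.417, 1.564, 1.741]
contact_force: [2.1, 0.7, -0.1]
grip_width: 79.8
```

```bash
python3 - <<'E'
from h import *
print(get_obs()['tool_pos'],get_obs()['contact_force'])
s=capture('side');t=capture('top');np.save('s12.npy',s);np.save('t12.npy',t)
f=lambda q:proj('side',q).round(0).astype(int).tolist()
ft=lambda q:proj('top',q).round(0).astype(int).tolist()
print('expect side rim',f([501,380,90]),f([501,316,90]),'foot',f([501,380,0]),f([501,316,0]),'top',ft([501,348,90]),ft([501,348,0]))
for im,u0,v0,w,h,st in((s,230,160,70,60,2),(t,175,230,60,60,2)):
    hs=cv2.cvtColor(im[v0:v0+h,u0:u0+w],cv2.COLOR_RGB2HSV)
    print('u0',u0)
    for v in range(0,h,st):print('%3d'%(v0+v),''.join(('%d'%(hs[v,u,2]//26) if hs[v,u,1]<60 else '.') for u in range(w)))
E
```

```text
[459.62424698 193.97959009 201.6510301 ] [ 2.08028556  0.66384957 -0.09621246]
expect side rim [259, 166] [267, 176] foot [262, 193] [269, 204] top [193, 254] [201, 255]
u0 230
160 ...................4443...............................................
162 ......................43.....55445555.................................
164 .......................5443333334444444555............................
166 .....................54333333333444444445566..........................
168 ....................543333333333344444445556..........................
170 ....................5543333333333444444455433.........................
172 ....................5555554433333455555543333.........................
174 ....................5545444554444343333333333.........................
176 .....................555444444443333333333333.........................
178 .....................555444444443333333333333.......................45
180 .....................555444444443333333333333..............54444444444
182 .....................555544444443333333333333.........4444444444444444
184 ...................
[... 2583 characters left out ...]
66654335666666666666666666666666666666666666666666
270 ....12466666655324566666666666666666666666666666666666666666
272 .....1356666665423566666666666666666666666666666666666666666
274 .....1246666666532466666666666666666666666666666666666666666
276 ......135666666643356666666666666666666666666666666666666666
278 ......124666666653246666666666666666666666666666666566566555
280 .......13566666665324666666666666666666666666655655555555555
282 ........1466666666433466666666666666565665555555555555555555
284 .........246666666532356666565655655555555555555555554444444
286 ...........5666666653335655555555555555555555444445567877667
288 ............566666554333555555555554544444....78888888888888
```

The beaker stands upright and empty: in the side view its edges are vertical and its rim and foot lie where predicted. Next I'll measure the key and lock precisely by fitting masks.

```bash
python3 - <<'E'
from h import *
t=np.load('t12.npy');s=np.load('s12.npy')
def P(c,p):
    i=camera_info(c);K=np.array(i['camera_matrix']);T=np.linalg.inv(np.array(i['pose']))
    q=(np.atleast_2d(p)@T[:3,:3].T+T[:3,3])@K.T;return q[:,:2]/q[:,2:]
def red(im,u,v,w,h):
    hs=cv2.cvtColor(im,cv2.COLOR_RGB2HSV);m=((hs[...,0]<8)|(hs[...,0]>172))&(hs[...,1]>140)&(hs[...,2]>40)
    z=np.zeros(m.shape,np.uint8);z[v:v+h,u:u+w]=m[v:v+h,u:u+w];return z
def hullc(pts):
    h=cv2.convexHull(pts.astype(np.float32));M=cv2.moments(h);return np.array([M['m10'],M['m01']])/M['m00'],M['m00']
mt=red(t,450,245,30,30);ms=red(s,383,372,27,24)
cen={c:np.argwhere(m)[:,::-1].mean(0) for c,m in(('top',mt),('side',ms))}
print(cen,mt.sum(),ms.sum())
def box(x,y,yaw,dims=(34,10,36),zc=54):
    R=Ro.from_euler('z',yaw,degrees=True).as_matrix();C=np.array([[i,j,k] for i in(-1,1) for j in(-1,1) for k in(-1,1)])*np.array(dims)/2
    return C@R.T+[x,y,zc]
for c in('top','side'):
    r=least_squares(lambda p:hullc(P(c,box(p[0],p[1],-3)))[0]-cen[c],[484,-365],diff_step=1e-3);print('bow',c,r.x.round(1),hullc(P(c,box(*r.x,-3)))[1])
# lock: gold disc centroid
for c,im,(u,v,w,h) in(('top',t,(335,218,30,32)),('side',s,(330,236,40,28))):
    hs=cv2.cvtColor(im,cv2.COLOR_RGB2HSV);m=np.zeros(hs.shape[:2],np.uint8)
    mm=(hs[...,0]>12)&(hs[...,0]<32)&(hs[...,1]>90)&(hs[...,2]>110);m[v:v+h,u:u+w]=mm[v:v+h,u:u+w]
    k=cv2.findNonZero(m);cc,A=hullc(k[:,0,:].astype(float));
    (ec,ax,an)=cv2.fitEllipse(cv2.convexHull(k));print('lock',c,cc.round(2),np.round(ec,2),np.round(ax,1),atz(c,*cc,106),'m')
    g=cv2.cvtColor(im,cv2.COLOR_RGB2GRAY)
    a=np.argwhere(g[int(cc[1])-5:int(cc[1])+6,int(cc[0])-6:int(cc[0])+7]<70);q=a.mean(0)[::-1]+[int(cc[0])-6,int(cc[1])-5];print('slot',len(a),q.round(2),atz(c,*q,106))
E
```

```text
{'top': array([464.65714286, 260.21428571]), 'side': array([394.88148148, 385.12222222])} 70 270
bow top [ 484.  -365.5] 90.29194373358041
bow side [ 487.9 -365.5] 340.8318843008019
lock top [349.34 234.  ] [349.18 234.  ] [18.1 18.2] [550.4 -58.5 106. ] m
slot 10 [349.5 234. ] [550.4 -58.9 106. ]
lock side [348.29 248.3 ] [348.32 248.15] [14.  20.8] [553.1 -60.3 106. ] m
slot 16 [348.5 247.5] [554.8 -58.1 106. ]
```

Request:
{"op": "carry_out", "data": {"rows": [[26,-559,0,68.3],[26,-559,0,68.3],[26,-559,0,68.3],[26,-559,0,68.3],[26,-559,0,68.3],[26,-559,0,68.3],[26,-559,0,68.3],[26,-559,0,68.3],[26,-559,0,68.3],[26,-559,0,68.3],[26,-559,0,68.3],[26,-559,0,68.3],[26,-559,0,68.3],[26,-559,0,68.3],[26,-559,0,68.3],[26,-559,0,68.3],[26,-559,0,68.3],[26,-559,0,68.3]], "hand": 44}}

```text
time: 25.32
tool_pos: [488.0, -360.2, 201.4]
tcp_rot: [1.086, 1.561, 2.603]
contact_force: [0.2, -0.5, -0.3]
grip_width: 44.0
```

```bash
python3 - <<'E'
from h import *
o=get_obs();print(jaw()[0],o['tool_pos'],o['joint_positions'],o['grip_width'])
E
```

```text
86.9437984171984 [ 487.96977456 -360.21269674  201.43500613] [-7.61015201e-01  5.01414797e-01  1.27904387e+00 -2.12936085e-03
  1.37035445e+00 -2.27805560e+00] 43.97837306925505
```

Request:
{"op": "carry_out", "data": {"rows": [[-2.5,-5.3,-40,0],[-2.5,-5.3,-80,0],[-2.5,-5.3,-120,0],[-2.5,-5.3,-145,0],[-2.5,-5.3,-160,0],[-2.5,-5.3,-172,0],[-2.5,-5.3,-176,0],[-2.5,-5.3,-176,0],[-2.5,-5.3,-176,0]]}}

```text
time: 26.07
tool_pos: [486.4, -365.5, 26.7]
tcp_rot: [1.14, 1.563, 2.659]
contact_force: [-0.7, 0.3, 0.5]
grip_width: 44.1
```

```bash
python3 - <<'E'
from h import *
o=get_obs();print(jaw()[0],o['tool_pos'],o['contact_force'])
s=capture('side');np.save('s13.npy',s)
f=lambda q:proj('side',q).round(1).tolist()
x,y,z=[float(v) for v in o['tool_pos']]
for dz in(0,11,22):print(dz,'tips near(-y) inner',f([x-10,y-22,z+dz]),f([x+10,y-22,z+dz]),'outer',f([x-10,y-41,z+dz]),f([x+10,y-41,z+dz]),'far',f([x-10,y+22,z+dz]))
u0,v0=370,340;hs=cv2.cvtColor(s[v0:v0+80,u0:u0+70],cv2.COLOR_RGB2HSV)
for v in range(0,80,2):print('%3d'%(v0+v),''.join('R' if ((hs[v,u,0]<8 or hs[v,u,0]>172) and hs[v,u,1]>140 and hs[v,u,2]>40) else ('%d'%(hs[v,u,2]//26) if hs[v,u,1]<60 else '.') for u in range(70)))
E
```

```text
86.99585569802399 [ 486.38581037 -365.49022508   26.67804094] [-0.73302564  0.34286186  0.53804983]
0 tips near(-y) inner [394.1, 407.0] [404.0, 402.7] outer [400.1, 416.3] [410.1, 411.8] far [381.1, 386.7]
11 tips near(-y) inner [394.9, 403.5] [404.8, 399.1] outer [400.9, 412.8] [410.9, 408.3] far [381.7, 383.1]
22 tips near(-y) inner [395.6, 399.9] [405.6, 395.5] outer [401.7, 409.2] [411.8, 404.7] far [382.2, 379.4]
340 11111112.11112366666666777777752000000000000000.0.00000025677777777777
342 1111111112.1125666665666777777777777755431.000000001246777777777777777
344 1111111111111246666666666677777777777777775201257777777777777777777654
346 1111111111111124666566666667777777777777777777777777777777777654444444
348 11111111111..1113665666666667777777777777777777777777776554444444444..
350 211111........11124665566666667777777777777777777655444444444444444...
352 ..111...3333..11112466666545666777777777777665444444444444444444444...
354 ...11...4333335542124666554566666778776544444444444444444444444444....
356 ....1.....33333654311366556666665555444444444444444444444444444444....
35
[... 1622 characters left out ...]
1111111112111111110112344
402 .............................665544..453111111111111111111111234444444
404 .....................................66531111111111100113444444444444.
406 ....................................5566531111101113444444444444......
408 ....................................6655655432344444444444............
410 ...................................566544544344444444.................
412 ...................................4555444454444......................
414 ....................................5544444...........................
416 ......................................................................
418 R.....................................................................
```

Request:
{"op": "carry_out", "data": {"rows": [[-1,0,-4,0],[-1,0,-8,0],[-1,0,-9.5,0],[-1,0,-9.5,0]]}}

```text
time: 26.45
tool_pos: [485.2, -365.7, 17.2]
tcp_rot: [1.137, 1.563, 2.654]
contact_force: [-0.5, 0.4, 0.8]
grip_width: 44.0
```

Request:
{"op": "carry_out", "data": {"rows": [[0,0,0,0],[0,0,0,0],[0,0,0,0],[0,0,0,0],[0,0,0,0],[0,0,0,0],[0,0,0,0],[0,0,0,0],[0,0,0,0],[0,0,0,0]], "hand": 2}}

```text
time: 27.28
tool_pos: [485.2, -365.7, 17.2]
tcp_rot: [1.143, 1.563, 2.661]
contact_force: [1.6, 0.4, -0.4]
grip_width: 9.8
```

Request:
{"op": "carry_out", "data": {"rows": [[0,0,10,0],[0,0,22,0],[0,0,36,0],[0,0,60,0],[0,0,95,0],[0,0,123,0],[10,40,123,0],[20,80,123,1.5],[28,120,123,1.5],[37,160,123,1.5],[45,200,123,1.5],[54,240,123,1.5],[62,280,123,1.5],[66,306,123,1.5],[66,306,123,1.5],[66,306,123,1.5],[66,306,123,1.5]]}}

```text
time: 28.7
tool_pos: [551.4, -60.2, 141.1]
tcp_rot: [1.183, 1.565, 2.727]
contact_force: [-0.7, -0.1, -0.8]
grip_width: 9.8
```

```bash
python3 - <<'E'
from h import *
o=get_obs();print(jaw()[0],o['tool_pos'],o['contact_force'],o['moment'],o['grip_width'])
s=capture('side');np.save('s14.npy',s)
f=lambda q:proj('side',q).round(1).tolist()
x,y,z=[float(v) for v in o['tool_pos']]
print('tip',f([x,y,z-9]),'bow bottom',f([x-17,y,z+19]),f([x+17,y,z+19]),'slot',f([x,y,106]))
u0,v0=325,210;hs=cv2.cvtColor(s[v0:v0+50,u0:u0+50],cv2.COLOR_RGB2HSV)
for v in range(0,50):print('%3d'%(v0+v),''.join('R' if ((hs[v,u,0]<8 or hs[v,u,0]>172) and hs[v,u,1]>140 and hs[v,u,2]>40) else ('%d'%(hs[v,u,2]//26) if hs[v,u,1]<70 else '.') for u in range(50)))
E
```

```text
88.49201841883793 [551.40995329 -60.22227127 141.14049318] [-0.70946736 -0.07354957 -0.8338666 ] [ 0.00438965 -0.02563568  0.0547965 ] 9.79583971156402
tip [348.2, 239.1] bow bottom [341.5, 230.6] [356.0, 226.6] slot [347.6, 248.5]
210 44444444455555554211...233321111111111111111111111
211 44444444455555555510012333331111111111111111101011
212 44444444555555555543302433333211111111111100000010
213 44444444444455555555202453333431111110101000001112
214 444444444444455555542R.555333452111110000101122444
215 4444544444444555555.RRR555523553111100011224444444
216 444454444444445555.RRRR555533555411112344444444444
217 444444444444445555.RRR.555533555544444444444444444
218 444444444444455555RRRR.555534555544444444444444444
219 444445444444455555RRRR.555544555544444444444444444
220 444445544444555555RRRR.555544554444434444444444444
221 444445555555555665RRRR.555544554442224444444444444
222 444455554555666665RRRR.555444554432124444444444444
223 444555556666665555RRRR.555444554421234444444444444
224 445566666655555666RRRR.55544455444444444444444444.
225 666666655556677777RRRR55554444544444444
[... 1181 characters left out ...]
62............111........257777777777777
248 777777777762.........1111..........147777777777777
249 777777777761.........1.............137777777777777
250 7777777777621......................037777777777777
251 7777777777631......................147777777777777
252 77777777777301....................0147777777777777
253 777777777776301..................11257777777777777
254 7777777777776301................101356777777777777
255 777777777777763001............11113566677777777777
256 777777777777777520011......11100146777777777777777
257 77777777777777777510000000000134777777777777777777
258 77777777777777777764332212345777777777777777777777
259 77777777777777777775444567777777777777777777777777
```

Request:
{"op": "carry_out", "data": {"rows": [[0.5,1.2,-8,0],[0.5,1.2,-16,0],[0.5,1.2,-22,0],[0.5,1.2,-25,0],[0.5,1.2,-25,0]]}}

```text
time: 29.17
tool_pos: [551.0, -59.8, 114.5]
tcp_rot: [1.227, 1.562, 2.769]
contact_force: [0.7, -0.2, 0.1]
grip_width: 10.1
```

Request:
{"op": "carry_out", "data": {"rows": [[0,0,-2,0],[0,0,-4,0],[0,0,-6,0],[0,0,-6,0]]}}

```text
time: 29.5
tool_pos: [550.9, -59.7, 108.2]
tcp_rot: [1.234, 1.562, 2.777]
contact_force: [-0.9, 0.1, -0.3]
grip_width: 9.7
```

Request:
{"op": "carry_out", "data": {"rows": [[0,0,-1.5,0],[0,0,-3,0],[0,0,-3,0]]}}

```text
time: 29.75
tool_pos: [551.1, -60.0, 105.3]
tcp_rot: [1.265, 1.562, 2.808]
contact_force: [-0.2, -1.3, 0.4]
grip_width: 9.8
```

Request:
{"op": "carry_out", "data": {"rows": [[0,0,-1.5,0],[0,0,-3,0],[0,0,-3,0]]}}

```text
time: 30.0
tool_pos: [551.8, -60.0, 102.9]
tcp_rot: [1.207, 1.564, 2.75]
contact_force: [2.5, 0.3, 0.9]
grip_width: 9.9
```

Request:
{"op": "carry_out", "data": {"rows": [[0.5,0,-1.5,0],[0.5,0,-3,0],[0.5,0,-3,0]]}}

```text
time: 30.25
tool_pos: [552.2, -60.0, 100.2]
tcp_rot: [1.216, 1.564, 2.759]
contact_force: [-1.5, -0.5, 2.4]
grip_width: 10.0
```

Request:
{"op": "carry_out", "data": {"rows": [[0,0,-1.5,0],[0,0,-3,0],[0,0,-3,0]]}}

```text
time: 30.5
tool_pos: [552.3, -60.0, 97.7]
tcp_rot: [1.214, 1.565, 2.757]
contact_force: [-1.9, 0.6, 6.3]
grip_width: 10.0
```

Request:
{"op": "carry_out", "data": {"rows": [[0,0,-1.5,0],[0,0,-3,0],[0,0,-3,0]]}}

```text
time: 30.75
tool_pos: [552.4, -60.0, 96.8]
tcp_rot: [1.21, 1.566, 2.753]
contact_force: [-6.3, 1.5, 17.5]
grip_width: 9.8
```

Request:
{"op": "carry_out", "data": {"rows": [[0,0,-1.5,0],[0,0,-3,0],[0,0,-3,0]]}}

```text
time: 31.0
tool_pos: [552.4, -60.0, 96.0]
tcp_rot: [1.202, 1.567, 2.745]
contact_force: [-4.1, 0.5, 10.7]
grip_width: 9.6
```

Request:
{"op": "carry_out", "data": {"rows": [[0,0,1,0],[0,0,2,0],[0,1.2,2,2],[0,1.2,0,2],[0,1.2,-2,2],[0,1.2,-3.5,2],[0,1.2,-3.5,2]]}}

```text
time: 31.58
tool_pos: [552.3, -58.7, 92.5]
tcp_rot: [1.182, 1.567, 2.76]
contact_force: [-0.7, -0.4, 1.8]
grip_width: 9.8
```

Request:
{"op": "carry_out", "data": {"rows": [[0,0,1,0],[0,0,2,0],[0,-2.2,2,-4],[0,-2.2,0,-4],[0,-2.2,-2,-4],[0,-2.2,-3.5,-4],[0,-2.2,-3.5,-4]]}}

```text
time: 32.17
tool_pos: [552.2, -59.8, 88.8]
tcp_rot: [0.879, 1.566, 2.388]
contact_force: [-0.1, 5.6, 1.8]
grip_width: 10.0
```

Request:
{"op": "carry_out", "data": {"rows": [[0,0.8,0,2],[0,0.8,-1.5,2],[0,0.8,-3,2],[0,0.8,-3,2]]}}

```text
time: 32.5
tool_pos: [552.3, -59.1, 87.1]
tcp_rot: [0.796, 1.567, 2.339]
contact_force: [-4.5, 0.5, 11.6]
grip_width: 9.9
```

Request:
{"op": "carry_out", "data": {"rows": [[0,0,-1,0],[0,0,-2,0],[0,0,-2,0]]}}

```text
time: 32.75
tool_pos: [552.4, -59.1, 87.1]
tcp_rot: [0.629, 1.568, 2.171]
contact_force: [-5.5, 2.7, 17.0]
grip_width: 9.9
```

```bash
python3 - <<'E'
from h import *
o=get_obs();print(jaw()[0],o['tool_pos'],o['contact_force'],o['moment'],o['grip_width'],o['joint_positions'][5])
s=capture('side');np.save('s15.npy',s)
f=lambda q:proj('side',q).round(1).tolist()
print('bow underside at home',f([551-17,-59,106]),f([551+17,-59,106]),f([551,-64,106]))
u0,v0=325,215;hs=cv2.cvtColor(s[v0:v0+45,u0:u0+50],cv2.COLOR_RGB2HSV)
for v in range(0,45):print('%3d'%(v0+v),''.join('R' if ((hs[v,u,0]<8 or hs[v,u,0]>172) and hs[v,u,1]>140 and hs[v,u,2]>40) else ('%d'%(hs[v,u,2]//26) if hs[v,u,1]<70 else '.') for u in range(50)))
E
```

```text
88.31586924598186 [552.42224723 -59.10156363  87.05050654] [-5.48994993  2.67389298 17.0496187 ] [0.57742207 1.21955177 0.01254416] 9.948392172954588 -1.7885774301765864
bow underside at home [340.1, 250.3] [354.1, 246.2] [348.2, 249.6]
215 4442111110........1113556765444444444444444444444.
216 444421111...33..1111124566764444444444444444443222
217 444441111..3332.1111112456774444444444444432221111
218 444443111..222111111.11245544444444444322211111111
219 444444211...11111111..1124544444443221211111111111
220 444445421...111111112.1112444432211111111111111111
221 44444554101111111111111111222211111111111111111111
222 44445554334311111111111111111111111111111111111111
223 444555556664111111111111.1111111111111111111111111
224 555566666653111111111112.1111111111111111111111111
225 666666655553111111111111..111111111111111111111111
226 66655556677311111111....11111111111111111111111111
227 5556677777763111111......1111111111111111111111111
228 667777777777621111...33...111111111111111111111111
229 777777777777761111..3333.1111111111111111111111111
230 77777777777777311...23332111111111
[... 911 characters left out ...]
72.....RRR.55554455444444444444456677777
248 777777777772.....RRR.55554345444444444556777777777
249 777777777761......RR.56....75444444247777777777777
250 7777777777721................44....147777777777777
251 7777777777731......................147777777777777
252 77777777777311....................1147777777777777
253 777777777776301..................11257777777777777
254 7777777777776301................111466777777777777
255 777777777777763011............11014566677777777777
256 7777777777777775200111.....11000146777777777777777
257 77777777777777777510000000000135777777777777777777
258 77777777777777777764332212346777777777777777777777
259 77777777777777777775444567777777777777777777777777
```

The key is home: it stops hard at 87.1 (expected 87.2), with the bow's underside on the face at v≈249. I'll turn it in steps.

Request:
{"op": "carry_out", "data": {"rows": [[0,0,-0.5,-6],[0,0,-0.5,-12],[0,0,-0.5,-18],[0,0,-0.5,-24],[0,0,-0.5,-30],[0,0,-0.5,-36],[0,0,-0.5,-42],[0,0,-0.5,-48],[0,0,-0.5,-48]]}}

```text
time: 33.55
tool_pos: [552.4, -59.2, 87.2]
tcp_rot: [0.572, 1.568, 1.269]
contact_force: [-2.8, 1.5, 6.8]
grip_width: 9.5
```

```bash
cat > st.py <<'E'
from h import *
o=get_obs();print(o['time'],jaw()[0],o['tool_pos'],o['contact_force'],o['moment'],o['grip_width'],o['joint_positions'][5])
E
python3 st.py
```

```text
33.55 39.93286712130178 [552.36740942 -59.16064478  87.16598886] [-2.78562114  1.51948811  6.80385166] [0.2672129  0.51004638 0.03837793] 9.473140907348382 -0.9456174548440789
```

Request:
{"op": "carry_out", "data": {"rows": [[0,0,-0.5,-6],[0,0,-0.5,-12],[0,0,-0.5,-18],[0,0,-0.5,-24],[0,0,-0.5,-30],[0,0,-0.5,-36],[0,0,-0.5,-41],[0,0,-0.5,-45],[0,0,-0.5,-45],[0,0,-0.5,-45]]}}

```text
time: 34.38
tool_pos: [552.4, -59.2, 87.2]
tcp_rot: [0.504, 1.567, 0.414]
contact_force: [-2.1, 1.4, 6.1]
grip_width: 9.8
```

```bash
python3 st.py
```

```text
34.3833 -5.146435616001051 [552.41148021 -59.23128662  87.18240885] [-2.14795408  1.44376624  6.12718439] [0.25768786 0.48046371 0.05144053] 9.77738043940668 -0.15759890533469564
```

Request:
{"op": "carry_out", "data": {"rows": [[0,0,-0.5,-2],[0,0,-0.5,-4],[0,0,-0.5,-4]]}}

```text
time: 34.63
tool_pos: [552.4, -59.2, 87.2]
tcp_rot: [0.499, 1.567, 0.336]
contact_force: [-2.4, 2.4, 6.5]
grip_width: 10.0
```

```bash
python3 st.py
```

```text
34.6333 -9.290950375231807 [552.38644922 -59.19022399  87.18117273] [-2.44498415  2.36358915  6.5287172 ] [0.30141174 0.49466777 0.24027794] 9.967384088558319 -0.08505730712085169
```

Request:
{"op": "carry_out", "data": {"rows": [[0,0,-0.6,-1.5],[0,0,-0.6,-1.5],[0,0,-0.6,-1.5],[0,0,-0.6,-1.5]]}}

```text
time: 34.97
tool_pos: [552.4, -59.2, 87.2]
tcp_rot: [0.448, 1.567, 0.26]
contact_force: [-1.7, 2.8, 6.4]
grip_width: 9.8
```

```bash
python3 st.py; python3 - <<'E'
from h import *
s=capture('side');s0=np.load('side0.npy')
print('mark at start',proj('side',[551+15,-59,106]),'expected now',proj('side',[551,-59-15,106]))
for im,n in((s0,'start'),(s,'now')):
    c=im[238:262,330:368];hs=cv2.cvtColor(c,cv2.COLOR_RGB2HSV)
    a=np.argwhere((c[...,0].astype(int)-c[...,1]>90)&(hs[...,1]>120));print(n,len(a),(a[:,::-1]+[330,238]).tolist()[-25:] if len(a) else '')
hs=cv2.cvtColor(s,cv2.COLOR_RGB2HSV)
d=lambda u,v,w,h:np.abs(s[v:v+h,u:u+w].astype(int)-s0[v:v+h,u:u+w]).max(2)
print('jar diff',(d(212,192,32,48)>40).sum(),'onion',(d(285,338,48,46)>40).sum(),'mug',(d(325,160,22,14)>40).sum())
c=s[205:245,300:345] # nuts through hopper
b=s[160:205,245:282];hb=cv2.cvtColor(b,cv2.COLOR_RGB2HSV);print('beaker rows',[(160+i,int((hb[i,:,1]<60).sum())) for i in range(0,45,6)])
E
```

```text
34.9667 -10.814573519339039 [552.39398299 -59.18394856  87.17884431] [-1.73572999  2.76723146  6.43760032] [0.34527992 0.4747802  0.34208708] 9.758261832327436 -0.058300573063103066
mark at start [353.3 246.4] expected now [350.4 252.3]
start 0 
now 41 [[349, 242], [350, 242], [351, 242], [349, 243], [350, 243], [351, 243], [349, 244], [350, 244], [351, 244], [349, 245], [350, 245], [351, 245], [349, 246], [350, 246], [349, 247], [350, 247], [351, 247], [349, 248], [350, 248], [349, 249], [350, 249], [349, 250], [350, 250], [349, 251], [350, 251]]
jar diff 0 onion 0 mug 148
beaker rows [(160, 0), (166, 23), (172, 25), (178, 24), (184, 24), (190, 24), (196, 22), (202, 3)]
```

```bash
python3 - <<'E'
from h import *
t=capture('top');t0=np.load('top0.npy')
d=lambda u,v,w,h:(np.abs(t[v:v+h,u:u+w].astype(int)-t0[v:v+h,u:u+w]).max(2)>40).sum()
print('mug',d(195,158,42,44),'jar',d(225,296,26,24),'purple',d(142,264,36,30),'onion',d(402,286,30,30),'big key',d(494,256,20,24))
c=t[200:265,258:318];hs=cv2.cvtColor(c,cv2.COLOR_RGB2HSV);m=((hs[...,0]<18)&(hs[...,1]>80)&(hs[...,2]>50)).astype(np.uint8)
n,_,st,ce=cv2.connectedComponentsWithStats(m);print([(st[i][4],(ce[i]+[258,200]).round()) for i in range(1,n) if st[i][4]>8])
o=get_obs();print(o['time'],jaw()[0],o['moment'][2],o['grip_width']);close_job()
E
```

```text
mug 0 jar 0 purple 0 onion 0 big key 215
[(np.int32(31), array([308., 228.])), (np.int32(101), array([306., 239.]))]
35.0667 -10.812974612347903 0.3385483735736765 9.888378249319034
the job is handed in; nothing more can be done
```

```bash
python3 - <<'E'
import numpy as np
s0=np.load('side0.npy').astype(int)
for n in('s12','s13','s14','s15'):
    s=np.load(n+'.npy');print(n,(np.abs(s[415:460,398:435]-s0[415:460,398:435]).max(2)>40).sum())
E
```

```text
s12 673
s13 707
s14 675
s15 685
```

I finished the task and handed it in at about 35 s of the 72 s allowed.

**Nuts and beaker:** The tool can't tilt, so I tipped the beaker by pivoting it on the hopper rim and easing the jaws open. It slid mouth-down into the hopper and the nuts came out. I saw all four in the hopper in a picture. I then lifted the beaker out, turned it upright and stood it on the worktop. Side-view pixel readings showed it upright and empty after release, and still standing at the end.

**Key:** I took the smaller key from its stand. It jammed once at about 17 N and went home after backing off, shifting and twisting. It stopped at 87.1 mm tool height (87.2 expected). I turned the hand about 99° clockwise; the twisting moment rose from 0.05 to 0.34 N m, which shows the cylinder was hard against its stop. I handed in still gripping the key (9.8 mm opening) and pressing down with about 6 N.

**Last checks:**
- **Bystanders:** the jar, onion, mug and purple beaker showed no change in the last top picture. A side-view mug comparison did differ; I put that down to the arm blocking the view.
- **Larger loose key:** the image where it stood had changed by 24 s, before the arm had gone near that end of the table. It probably toppled on its own, but I did not confirm that.
- **Nut count:** the final top picture showed only two brown patches in the hopper, one large and one small. They look like touching nuts seen together, so the count of four rests on the earlier picture.
- **Tool height:** the real fingertips sat about 22 mm above the reported tool point, and I corrected for that throughout.
- **Cylinder angle:** I could not read the lock's mark in the picture, so the quarter turn rests on the hand angle and the moment.

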